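# Upend a tube post against its heel stop

### The arm

A 6-joint arm with a two-finger parallel gripper is mounted at the origin on the work surface; the furniture and walls round the work are solid. World frame = base frame: x ahead of the robot, y to its left, z up, the work surface at z = 0. Lengths are in m, angles in rad, forces in N, time in s.
With the tool pointing down it reaches from about 0.325 to 0.85 m from the base axis. Payload 4.4 kg.
Tool frame: the origin (TCP) lies where the fingers leave the gripper's body, on its centre line; the fingertips stand robot.tip_extent ahead of it and the grasp point (between the pads) lies 78 mm ahead of it (robot.tip_extent is the distance from the TCP to the fingertips, in m); z points along the fingers, x is the direction in which the jaws open and shut, and the axes are right-handed (so a half turn about z gives the same grasp; the last joint's range is limited). The gripper opens to 94 mm and grips with 3 to 60 N. Pads are 16 mm wide; open, the fingers measure 119 mm over their backs; the gripper's body (75 mm by 177 mm) begins 78 mm behind the grasp point.
Start: joints at [1.004, 0.207, 1.542, -0, 1.393, -0.15], TCP at [0.233, 0.526, 0.303] pointing down, gripper open.
Joint ranges: [-2.73, 2.73], [-0.86, 2.22], [0.23, 2.46], [-1.11, 4.25], [0.08, 2.63], [-2.82, 2.82]. Speed limits (rad/s): [2.79, 2.79, 3.14, 3.14, 3.14, 3.14].

### API

Orientations are given as a unit quaternion [x, y, z, w].
In Python, from cell import robot gives the robot as it stands. The module is installed in compiled form; this text tells all that it offers.
- The arm moves only by the tool apply_moves, never from a script. Its argument "commands" is a list that holds one entry, the list of rows, each a list of 5 numbers: the finger opening in mm, from 0 to 94, then the shift along the tool's x, y, z in mm, then the turn about the tool's z in degrees. In form: [[[fingers, x, y, z, yaw], ...]]. A call has 1 to 8 rows; each row is the pose to reach, as a shift and turn from the pose commanded when the call began, along the tool's axes at that moment; what a row does not reach only later rows make up. A row lasts 1/10 s, in which the tool goes at most 50 mm and 8.59 degrees, less where a joint would pass 70% of its speed; a pose out of reach is approached as far as the arm can. A call with a gripper value outside its range is refused whole. The fingers move at their own pace and stop on an object; "grip_force" is the grip in N (left out, the last holds). Time passes only in rows, so rows that repeat a pose let the fingers close. It gives the time, the measured TCP pose, the force and the opening at its end, in the units of the state.
- robot.state(): the state, without advancing time (a new reading comes with each control period).
- robot.camera(name): name is "scene" or "side" or "wrist"; returns the picture (400x640x3 uint8, red, green, blue); there is no depth.
- robot.camera_info(name): a dict with "mtx" (3x3 intrinsics, pixels), "k1" (the pictures are not rectified: a ray, as slopes to the right and down, at radius r is drawn at 1 + k1 r^2 times it, then the intrinsics apply), "position" and "orientation" of the camera in the world. Camera axes: x right, y up, looking along -z (the intrinsics and any distortion apply to the point x, -y, -z); pixel columns grow to the right and rows downward; lengths in m; the calibration is good to about 2 mm. A picture is of the moment at which its call begins: read the wrist's pose just before it. camera_info takes no time and is no camera call; for the wrist camera it gives the pose at the moment of the call.
- robot.sign_off(): hands the job in, once; it reports no verdict.
The state is a dict: "clock": time; "q": joint angles; "qd": joint speeds; "joint_torque": joint torques, N m; "ee_pos": TCP position; "eef_rot": TCP orientation; "force": force on the tool from outside, world axes, zero at the start; "torque": the same for the moment, N m; "grip_width": opening from 0.0 (shut) to 1.0 (fully open).
Only numpy, scipy, OpenCV 4.12 (cv2) and the standard library are available. Lean on these libraries where they do the work, as an engineer would, in place of code of your own. Each camera call takes 0.05 s, during which the arm holds its last target. There are 200 camera calls.

### The job

Stand the short steel tube post upright in the bolted-down heel stop. Slide it, lying, into the channel until its foot butts the stop face, then raise the head while the foot end stays down on the bench and pressed against the face, and leave the post standing plumb between the cheeks with its wall right up against the stop face. Never lift the foot end clear of the bench, and leave the other things near the work where they are.

Things in the scene. Friction and masses are not known exactly. Their poses are not given: they have to be found in the camera images.
- post_center (a point): centre of the loose plain steel tube post (scaffold-tube offcut): 48 mm outside diameter, 180 mm long, wall 4 mm, 0.5 to 0.9 kg, lying on the bench, its centre 24 mm up. x axis: along the tube from foot to head, level when lying, straight up when standing. The foot end (-90 mm) is capped with a 6 mm disc; the head end (+90 mm) is open, bore 40 mm
- post_foot (a point): middle of the end face of the post's foot, on the tube axis, 90 mm from the centre; axes as post_center. 24 mm above the bench when lying, 0 when standing. At the start it is 128 to 160 mm out from the stop face, up to 50 mm off the channel's middle line; the post is turned up to 0.25 rad from that line, head away from the stop
- tube_post: the post as a whole; origin and axes as post_center. Lying, it can roll; dragging it along the bench takes up to about 10 N. Pinched across near its head it follows a firm grip; it turns between the pads only when the foot, bench or stop holds it back. Leaning up to about 15 degrees on its foot it settles upright by itself when let go
- stop_foot (a point): heel stop, a rigid dark steel channel bolted to the bench; its place and direction vary. Point on the bench at the foot of the stop face, at its middle. x: level, out of the channel's open mouth; y: across; z up. The channel's floor is the bench. A post whose wall touches the face stands with its axis at x = 24 mm. A rear foot with bolts, 14 mm high, reaches to x = -53 mm
- stop_face: the stop's upright face plate, 8 mm thick, 74 mm wide, 30 mm high, rigid; origin and axes as stop_foot, its front is the plane x = 0
- stop_mouth (a point): the channel's mouth, on the bench, 119 mm out from stop_foot on the middle line; same axes. Cheeks 30 mm high and 6 mm thick run from the face to 92 mm out with 62 mm clear between them, then flare to about 90 mm clear at the mouth. Bolted side feet, 13 mm high, reach 66 mm either side of the middle line
- weld_magnet: bystander: flat triangular welding magnet, 68x110x16 mm, lying to the right of the stop, on the robot side; origin under its centre
- pipe_stub: bystander: short wide dark pipe stub standing on end, 66 mm diameter, 60 mm high, beyond the stop; origin under its centre
- angle_plate: bystander: small ground steel angle plate 70x60x90 mm standing on its foot, to the right of the stop; origin under its centre

How it is judged:
By the outcome, as a careful person would: the job done as asked, in the order asked, and still so for the second after the job is handed in, with the robot touching nothing.
It also fails if it takes over 54 s, if anything falls off the work surface, if the arm or the gripper's body presses on something with over 40 N, if the wrist force passes 120 N, or if a joint passes its speed limit or range.

## Working session

There is one attempt and no reset: what is moved stays moved. The work goes in short steps, Python scripts to look and compute and a tool call to move; the robot and the scene stay as the last step left them, time stands still between calls to the robot, and variables do not carry over. Pictures are saved under pics/ and viewed, about 8 in all and at most 12, crops included, and the job is handed in when it is done.

Besides the shell and the picture viewer there is one more tool, called after "Request:" by a JSON object that holds its "api" and its "payload". apply_moves: Moves the arm, as the interface text tells. Its arguments: {"type":"object","properties":{"commands":{"type":"array"},"grip_force":{"type":"number"}},"required":["commands"]}

```bash
mkdir -p pics; cat > h.py <<'E'
from cell import robot
import numpy as np, cv2
from scipy.spatial.transform import Rotation as R
def snap(n,f):
    inf=robot.camera_info(n); im=robot.camera(n); cv2.imwrite('pics/'+f,im[:,:,::-1]); return im,inf
def ray(inf,u,v):
    K=np.array(inf['mtx'],float); k=inf['k1']
    d=np.array([(u-K[0,2])/K[0,0],(v-K[1,2])/K[1,1]]); s=d.copy()
    for _ in range(30): s=d/(1+k*(s@s))
    return np.array(inf['position']),R.from_quat(inf['orientation']).apply([s[0],-s[1],-1])
def hit(inf,u,v,z):
    p,d=ray(inf,u,v); return p+d*(z-p[2])/d[2]
E
python3 - <<'E'
from h import *
print(robot.state(),robot.tip_extent)
import pickle
D={}
for n in('scene','side','wrist'):
    im,inf=snap(n,n+'0.png'); D[n]=inf; print(n,inf)
pickle.dump(D,open('inf0.pkl','wb'))
E
```

```text
{'clock': 0.0, 'q': array([ 1.00351588e+00,  2.07394426e-01,  1.54289094e+00, -2.24321740e-05,
        1.39348715e+00, -1.50526452e-01]), 'qd': array([ 6.93573541e-05,  7.20202177e-04,  1.28666245e-03, -2.32972144e-04,
        2.51891228e-04,  1.01936023e-03]), 'joint_torque': array([-5.92565029e-04, -3.70881379e+01, -2.81411290e+01,  6.95648300e-02,
        3.61587515e-02, -1.86284647e-04]), 'ee_pos': array([0.23247863, 0.52528899, 0.30153497]), 'eef_rot': array([ 8.38089826e-01,  5.45531168e-01, -9.87730607e-04,  4.60934359e-04]), 'force': array([-0.43852632,  0.60217182, -0.08837987]), 'torque': array([ 0.05336479,  0.03485781, -0.00815203]), 'grip_width': 0.9983969474188898} 0.0972
scene {'mtx': array([[428.22903924,   0.        , 321.57781572],
       [  0.        , 428.22903924, 203.02658593],
       [  0.        ,   0.        ,   1.        ]]), 'k1': -0.003672003025367093, 'position': array([ 0.12351758, -0.63067546,  0.77006303]), 'orientation': array([ 0.35044788, -0.12735136, -0.30983048,  0.87462734])}
side {'mtx': array([[420.83588954,   0.        , 322.671375  ],
       [  0.        , 420.83588954, 194.80174155],
       [  0.        ,   0.        ,   1.        ]]), 'k1': -0.09272058587635698, 'position': array([ 0.43967782, -0.80738538,  0.63610128]), 'orientation': array([ 0.42969947, -0.02615619, -0.07901532,  0.8991278 ])}
wrist {'mtx': array([[354.17659536,   0.        , 316.86169319],
       [  0.        , 354.17659536, 198.7693765 ],
       [  0.        ,   0.        ,   1.        ]]), 'k1': -0.014981355271213753, 'position': array([0.165366  , 0.55446863, 0.38526593]), 'orientation': array([-0.11076364, -0.07061426,  0.54092149,  0.83075206])}
```

View pics/scene0.png

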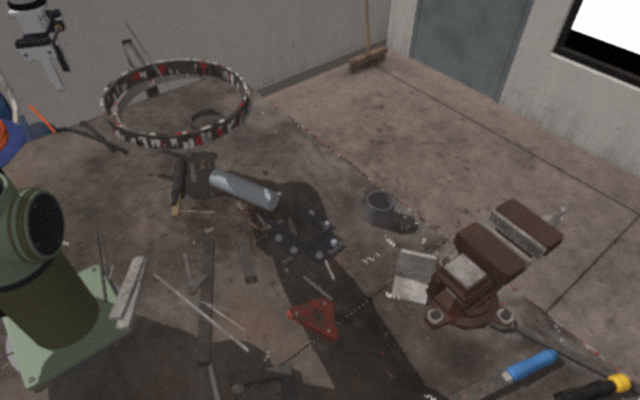

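View pics/wrist0.png

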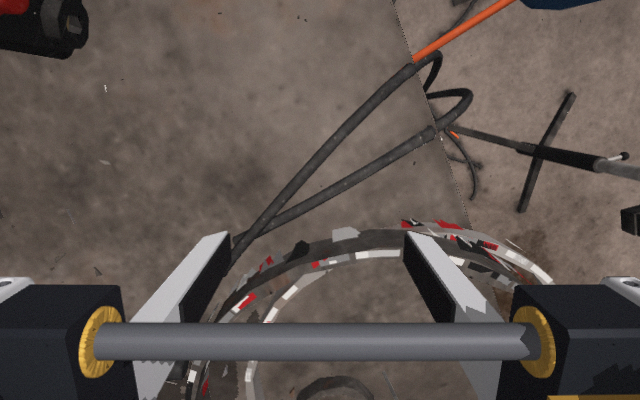

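The post lies at about (212–278, 170–208) in the scene picture, and the dark stop is around (270–345, 185–260). The wrist camera sees neither. Next I'll enlarge both fixed views.

```bash
python3 - <<'E'
from h import *
import pickle
D=pickle.load(open('inf0.pkl','rb'))
a=cv2.imread('pics/scene0.png')[150:290,190:390]
c=cv2.convertScaleAbs(cv2.resize(a,None,fx=4,fy=4,interpolation=cv2.INTER_CUBIC),alpha=1.8,beta=10)
cv2.imwrite('pics/c1.png',c)
i=D['scene']
print(hit(i,212,178,.024),hit(i,278,200,.024),hit(i,305,235,.03))
# where it lies in side
K=D['side']
for p in (hit(i,212,178,.024),hit(i,305,235,.03)):
    q=R.from_quat(K['orientation']).inv().apply(p-K['position']); print(K['mtx'][0,0]*q[0]/-q[2]+K['mtx'][0,2],K['mtx'][1,1]*q[1]/q[2]+K['mtx'][1,2])
b=cv2.imread('pics/side0.png'); cv2.imwrite('pics/c2.png',cv2.convertScaleAbs(b[60:260,150:450],alpha=1.6,beta=10).repeat(2,0).repeat(2,1))
E
```

```text
[0.41616912 0.1652297  0.024     ] [ 0.50215573 -0.00447776  0.024     ] [ 0.48321317 -0.13665369  0.03      ]
259.1876447973565 149.00301184395747
297.10304945314766 218.58410679752407
```

View pics/c1.png

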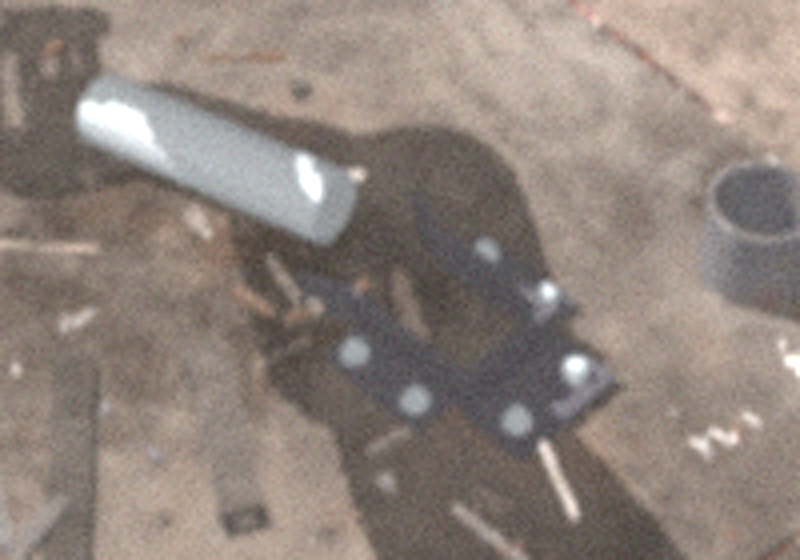

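View pics/c2.png

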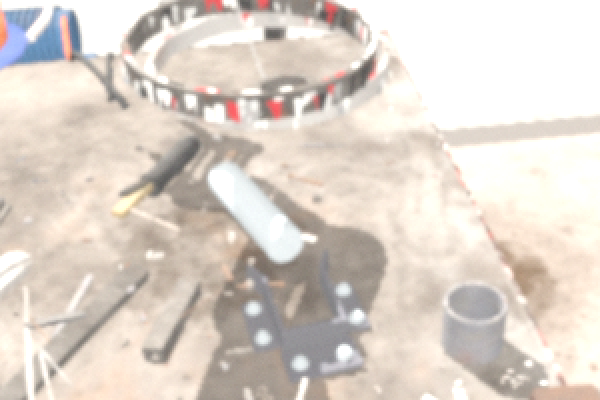

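Scene crop: the post's head is near (95,105), its foot near (335,210). The stop's mouth opens toward the foot. Bolts are visible at (354,352), (415,401), (487,250), (547,293), (516,420) and (576,368). The side view agrees.

```bash
python3 - <<'E'
from h import *
import pickle
D=pickle.load(open('inf0.pkl','rb'))
i=D['scene'];s=D['side']
P={}
for n,u,v,u2,v2 in [('L1',354,352,253,309),('L2',415,401,263,338),('R1',487,250,344,290),('R2',547,293,357,316),('B1',516,420,301,363),('B2',576,368,345,352)]:
    P[n]=hit(i,190+u/4,150+v/4,.018); b=hit(s,150+u2/2,60+v2/2,.018)
    print(n,P[n][:2].round(4),b[:2].round(4)); P[n]=(P[n]+b)/2
m1=(P['L1']+P['R1'])/2;m2=(P['L2']+P['R2'])/2;mb=(P['B1']+P['B2'])/2
print(m1,m2,mb); d=m1-mb; print('axis ang',np.arctan2(d[1],d[0]))
lr=P['R1']-P['L1'];print('width',np.linalg.norm(lr),np.linalg.norm(P['B1']-P['B2']))
# post axis silhouettes
h=hit(i,190+100/4,150+107/4,.024);f=hit(i,190+335/4,150+205/4,.024);print('post',h,f,np.arctan2(*(h-f)[1::-1]),np.linalg.norm(h-f))
h=hit(s,150+220/2,60+175/2,.024);f=hit(s,150+287/2,60+248/2,.024);print('post',h,f,np.arctan2(*(h-f)[1::-1]),np.linalg.norm(h-f))
st=robot.state();r=R.from_quat(st['eef_rot']);print(r.as_matrix().round(3)); w=robot.camera_info('wrist')
print(r.inv().apply(w['position']-st['ee_pos']), (r.inv()*R.from_quat(w['orientation'])).apply([0,0,-1]))
E
```

```text
L1 [ 0.4372 -0.0981] [ 0.4406 -0.1015]
L2 [ 0.4433 -0.1475] [ 0.4474 -0.15  ]
R1 [ 0.5438 -0.0838] [ 0.545  -0.0885]
R2 [ 0.55   -0.1324] [ 0.5518 -0.1344]
B1 [ 0.4784 -0.1924] [ 0.4826 -0.1945]
B2 [ 0.5272 -0.1854] [ 0.5298 -0.187 ]
[ 0.49167087 -0.09297634  0.018     ] [ 0.49813336 -0.1410686   0.018     ] [ 0.50449095 -0.18983182  0.018     ]
axis ang 1.7023943219615738
width 0.10640618439055047 0.04852550658689328
post [0.42445982 0.16458667 0.024     ] [ 0.49171356 -0.00149035  0.024     ] 1.9555670587207574 0.17917768215878724
post [0.41819147 0.17319546 0.024     ] [ 0.4896374  -0.00608716  0.024     ] 1.9500176345359803 0.19299424462770257
[[ 0.405  0.914 -0.001]
 [ 0.914 -0.405 -0.001]
 [-0.002 -0.    -1.   ]]
[-0.00069803 -0.07321609 -0.08362459] [-5.12639487e-04  2.60705017e-01  9.65418371e-01]
```

Request:
{"api": "apply_moves", "payload": {"commands": [[[94,-140,170,0,22],[94,-140,170,0,22],[94,-140,170,0,22],[94,-140,170,0,22],[94,-275,342,0,44],[94,-275,342,0,44],[94,-275,342,0,44],[94,-275,342,0,44]]]}}

```text
clock: 0.95
ee_pos: [0.4164, 0.1683, 0.3026]
eef_rot: [0.982, 0.191, 0.0, -0.0]
force: [0.1, 0.2, 0.3]
grip_width: 1.0
```

Request:
{"api": "apply_moves", "payload": {"commands": [[[94,0,0,0,0],[94,0,0,0,0]]]}}

```text
clock: 1.15
ee_pos: [0.4162, 0.1692, 0.3024]
eef_rot: [0.982, 0.19, -0.0, -0.0]
force: [-0.1, -0.5, -0.2]
grip_width: 0.998
```

```bash
python3 - <<'E'
from h import *
import pickle
st=robot.state();print(st['clock'],st['ee_pos'],R.from_quat(st['eef_rot']).as_matrix().round(3),st['q'].round(2),st['force'])
im,inf=snap('wrist','w1.png');pickle.dump(inf,open('w1.pkl','wb'))
cv2.imwrite('pics/w1v.png',cv2.convertScaleAbs(im[:,:,::-1],alpha=1.6,beta=10))
E
```

```text
1.15 [0.41624791 0.16919506 0.30238809] [[ 0.928  0.373 -0.001]
 [ 0.373 -0.928  0.   ]
 [-0.001 -0.001 -1.   ]] [ 0.19 -0.07  1.83  0.    1.38 -0.19] [-0.13049506 -0.47519597 -0.16861102]
```

View pics/w1v.png

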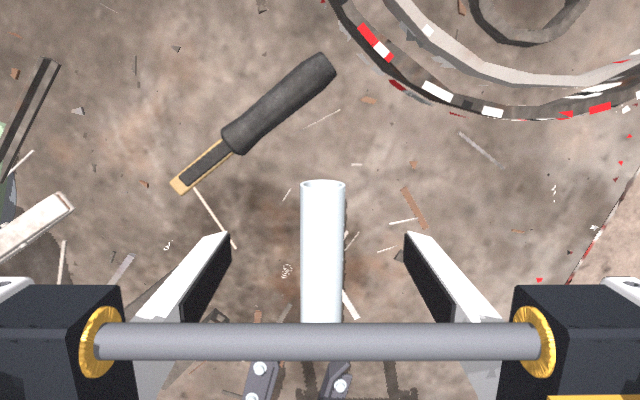

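The post points straight up and down the image, with edges near columns 301 and 344 and its open head at row 183. The screwdriver is clear to the left. Two stop bolts show at the bottom, near (252–260, 368–398) and (340, 385).

```bash
python3 - <<'E'
from h import *
import pickle
inf=pickle.load(open('w1.pkl','rb'))
im=cv2.imread('pics/w1.png').astype(int)
pts=[]
for v in (200,225,250,275,300,315):
    b=im[v-3:v+4].mean(0).mean(1); g=np.diff(cv2.GaussianBlur(b.astype(np.float32)[None],(5,1),0)[0])
    l=285+np.argmax(g[285:320]); r=325+np.argmin(g[325:360]); 
    # tangent lines: angle-bisect in the ray sense
    p,a=ray(inf,l+.5,v);_,c=ray(inf,r+.5,v); a/=np.linalg.norm(a);c/=np.linalg.norm(c); m=a+c
    q=p+m*(.024-p[2])/m[2]; pts.append(q); print(v,l,r,q.round(4))
pts=np.array(pts)[:,:2]; d=pts[0]-pts[-1];d/=np.linalg.norm(d);print('ang',np.arctan2(d[1],d[0]))
for z,v in((.048,183),(.024,186)): print('head',hit(inf,322,v,z))
for u,v in ((260,368),(252,398),(340,385)):print(hit(inf,u,v,.018))
E
```

```text
200 300 343 [0.4317 0.1478 0.024 ]
225 299 343 [0.4418 0.1217 0.024 ]
250 300 342 [0.4528 0.0947 0.024 ]
275 300 341 [0.4637 0.0664 0.024 ]
300 300 348 [0.4793 0.0386 0.024 ]
315 300 340 [0.4824 0.0187 0.024 ]
ang 1.9446508179220763
head [0.4225     0.16975373 0.048     ]
head [0.42602259 0.16195056 0.024     ]
[ 0.44252947 -0.08255461  0.018     ]
[ 0.44831497 -0.12974541  0.018     ]
[ 0.54457434 -0.0690218   0.018     ]
```

Request:
{"api": "apply_moves", "payload": {"commands": [[[80,6,32,0,0],[80,6,32,50,0],[80,6,32,100,0],[80,6,32,150,0],[80,6,32,180,0],[80,6,32,199,0],[80,6,32,199,0],[80,6,32,199,0]]], "grip_force": 30}}

```text
clock: 2.0
ee_pos: [0.4332, 0.1442, 0.1038]
eef_rot: [0.981, 0.193, -0.0, -0.0]
force: [0.0, 0.1, -0.1]
grip_width: 0.852
```

Request:
{"api": "apply_moves", "payload": {"commands": [[[40,0,0,0,0],[40,0,0,0,0],[40,0,0,0,0],[40,0,0,0,0],[40,0,0,0,0],[40,0,0,0,0]]], "grip_force": 30}}

```text
clock: 2.6
ee_pos: [0.4333, 0.1426, 0.1042]
eef_rot: [0.981, 0.192, -0.001, 0.0]
force: [-2.5, -1.2, 5.9]
grip_width: 0.512
```

```bash
python3 - <<'E'
from h import *
from scipy.optimize import least_squares
import pickle
st=robot.state();print(st['clock'],st['ee_pos'],st['force'],st['grip_width'])
D=pickle.load(open('inf0.pkl','rb'));w=pickle.load(open('w1.pkl','rb'))
i=D['scene'];s=D['side']
B=dict(L1=(354,352,253,309,260,368),L2=(415,401,263,338,252,398),R1=(487,250,344,290,340,385),R2=(547,293,357,316),B1=(516,420,301,363),B2=(576,368,345,352))
P={}
for n,t in B.items():
    rs=[ray(i,190+t[0]/4,150+t[1]/4),ray(s,150+t[2]/2,60+t[3]/2)]
    if len(t)>4: rs.append(ray(w,t[4],t[5]))
    A=np.zeros((3,3));b=np.zeros(3)
    for p,d in rs:
        d=d/np.linalg.norm(d);M=np.eye(3)-np.outer(d,d);A+=M;b+=M@p
    X=np.linalg.solve(A,b);f=[(p+d*(.010-p[2])/d[2])[:2].round(4) for p,d in rs];print(n,X.round(4),*f); P[n]=np.mean(f,axis=0)
m=[(P['L1']+P['R1'])/2,(P['L2']+P['R2'])/2,(P['B1']+P['B2'])/2]
d=m[0]-m[2];print(m,np.arctan2(d[1],d[0]))
E
```

```text
2.6 [0.43333474 0.14261038 0.10420999] [-2.46258588 -1.22338299  5.90978287] 0.5123590925140085
L1 [ 0.442  -0.0908  0.0084] [ 0.4405 -0.0924] [ 0.4406 -0.0924] [ 0.4437 -0.0895]
L2 [ 0.4484 -0.14    0.0077] [ 0.4467 -0.1423] [ 0.4475 -0.1415] [ 0.4496 -0.1377]
R1 [ 0.548  -0.0771  0.0086] [ 0.5483 -0.078 ] [ 0.5464 -0.0792] [ 0.5479 -0.0757]
R2 [ 0.5527 -0.1293  0.0133] [ 0.5546 -0.1271] [ 0.5533 -0.1257]
B1 [ 0.4828 -0.1871  0.0098] [ 0.4822 -0.1878] [ 0.4832 -0.1866]
B2 [ 0.5303 -0.182   0.0126] [ 0.5315 -0.1807] [ 0.5309 -0.179 ]
[array([ 0.49456667, -0.08453333]), array([ 0.50094167, -0.13345   ]), array([ 0.50695 , -0.183525])] 1.6952445681968968
```

Request:
{"api": "apply_moves", "payload": {"commands": [[[40,8,1,0,4],[40,16,3,0,8],[40,24,5,0,12],[40,31,6,0,15],[40,31,6,0,15],[40,31,6,0,15]]]}}

```text
clock: 3.2
ee_pos: [0.4659, 0.1489, 0.1043]
eef_rot: [0.998, 0.062, 0.002, -0.0]
force: [2.7, -0.8, 0.3]
grip_width: 0.51
```

```bash
python3 - <<'E'
from h import *
import pickle
st=robot.state();print(st['clock'],st['ee_pos'],R.from_quat(st['eef_rot']).as_matrix().round(3)[:,0],st['force'],st['torque'])
D={}
a,D['scene']=snap('scene','s2.png');b,D['side']=snap('side','d2.png');w,D['wrist']=snap('wrist','w2.png')
pickle.dump(D,open('i2.pkl','wb'))
f=lambda x:cv2.convertScaleAbs(cv2.resize(x[:,:,::-1],None,fx=4,fy=4,interpolation=cv2.INTER_CUBIC),alpha=1.8,beta=10)
cv2.imwrite('pics/c3.png',np.hstack([f(a[160:280,230:350][:, :100]),f(b[120:240,230:350][:, :100])]))
E
```

```text
3.2 [0.46590927 0.14893369 0.10425126] [0.992 0.124 0.003] [ 2.70045099 -0.77967612  0.33312067] [-0.11299739 -0.49782509  0.00146146]
```

View pics/c3.png

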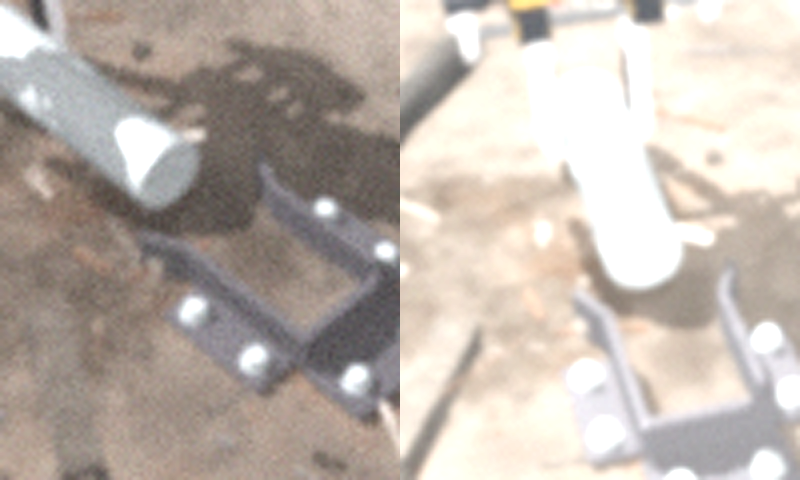

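In both views the foot sits just outside the mouth, roughly centred between the flare tips. Foot disc: scene crop (168,178), side crop about (643,262). Flare tips: scene (142,238) and (263,165), side (580,292) and (728,270). I'll check the lateral offset numerically.

```bash
python3 - <<'E'
from h import *
import pickle
D=pickle.load(open('i2.pkl','rb'));a=D['scene'];b=D['side']
S=lambda u,v,z:hit(a,230+u/4,160+v/4,z)
T=lambda u,v,z:hit(b,230+(u-400)/4,120+v/4,z)
al=1.697;u=np.array([np.cos(al),np.sin(al)]);n=np.array([u[1],-u[0]]);o=np.array([.5009,-.1334])
def pr(k,p): q=p[:2]-o;print(k,p.round(4),'along(from bolts2)',round(q@u,4),'lat',round(q@n,4))
pr('foot S',S(168,178,.024));pr('foot T',T(640,258,.024))
for k,p in(('SL',S(142,238,.03)),('SR',S(263,165,.03)),('TL',T(580,292,.03)),('TR',T(728,270,.03)),('S face L',S(305,335,.03)),('S face R',S(375,280,.03)),('T face L',T(645,422,.03)),('T face R',T(750,403,.03))):pr(k,p)
st=robot.state();pr('grasp',st['ee_pos'])
E
```

```text
foot S [ 0.4822 -0.0078  0.024 ] along(from bolts2) 0.1269 lat -0.0027
foot T [ 0.4812 -0.0064  0.024 ] along(from bolts2) 0.1284 lat -0.0036
SL [ 0.4405 -0.0429  0.03  ] along(from bolts2) 0.0974 lat -0.0485
SR [ 0.5299 -0.0397  0.03  ] along(from bolts2) 0.0893 lat 0.0406
TL [ 0.4432 -0.0397  0.03  ] along(from bolts2) 0.1002 lat -0.0455
TR [ 0.5303 -0.0357  0.03  ] along(from bolts2) 0.0933 lat 0.0415
S face L [ 0.4702 -0.158   0.03  ] along(from bolts2) -0.0206 lat -0.0336
S face R [ 0.5251 -0.1517  0.03  ] along(from bolts2) -0.0211 lat 0.0217
T face L [ 0.4685 -0.1559  0.03  ] along(from bolts2) -0.0183 lat -0.035
T face R [ 0.5251 -0.1516  0.03  ] along(from bolts2) -0.0211 lat 0.0217
grasp [0.4656 0.1489 0.1043] along(from bolts2) 0.2845 lat 0.0006
```

Request:
{"api": "apply_moves", "payload": {"commands": [[[40,-1,15,0,0],[40,-2,35,0,0],[40,-3,55,0,0],[40,-3,75,0,0],[40,-3,95,0,0],[40,-3,115,0,0],[40,-3,130,0,0],[40,-3,135,0,0]]]}}

```text
clock: 4.15
ee_pos: [0.4776, 0.0159, 0.1042]
eef_rot: [0.998, 0.061, -0.001, -0.003]
force: [-1.3, 10.9, 9.6]
grip_width: 0.511
```

Request:
{"api": "apply_moves", "payload": {"commands": [[[40,0,0,0,0],[40,0,3,0,0],[40,0,6,0,0],[40,0,6,0,0]]]}}

```text
clock: 4.55
ee_pos: [0.4782, 0.0108, 0.1042]
eef_rot: [0.998, 0.061, -0.001, -0.003]
force: [-1.2, 7.5, 8.7]
grip_width: 0.507
```

Request:
{"api": "apply_moves", "payload": {"commands": [[[40,0,3,0,0],[40,0,5,0,0],[40,0,5,0,0]]]}}

```text
clock: 4.85
ee_pos: [0.4787, 0.0062, 0.1042]
eef_rot: [0.998, 0.061, -0.001, -0.003]
force: [-1.1, 9.6, 9.6]
grip_width: 0.508
```

Request:
{"api": "apply_moves", "payload": {"commands": [[[40,0,2,0,0],[40,0,4,0,0],[40,0,4,0,0]]]}}

```text
clock: 5.15
ee_pos: [0.479, 0.0036, 0.1042]
eef_rot: [0.998, 0.061, -0.001, -0.005]
force: [-1.7, 14.0, 10.3]
grip_width: 0.509
```

Request:
{"api": "apply_moves", "payload": {"commands": [[[40,0,2,0,0],[40,0,2,0,0]]]}}

```text
clock: 5.35
ee_pos: [0.479, 0.0032, 0.1042]
eef_rot: [0.998, 0.061, -0.001, -0.006]
force: [-1.1, 20.5, 10.6]
grip_width: 0.51
```

```bash
python3 - <<'E'
from h import *
a,i=snap('scene','s3.png');b,j=snap('side','d3.png')
f=lambda x,al:cv2.convertScaleAbs(cv2.resize(x[:,:,::-1],None,fx=4,fy=4,interpolation=cv2.INTER_CUBIC),alpha=al,beta=5)
cv2.imwrite('pics/c4.png',np.hstack([f(a[170:280,250:350],1.6),f(b[140:250,240:340],1.1)]))
st=robot.state();print(st['ee_pos'],st['force'],st['torque'])
E
```

```text
[0.47901359 0.00321194 0.10415063] [-0.68395393 19.91140107 11.44462277] [3.55168608 0.18091454 0.09924173]
```

View pics/c4.png

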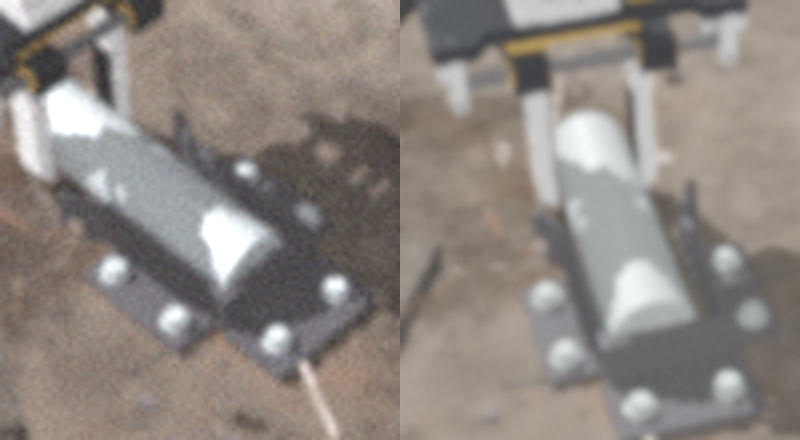

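Foot is butted on the face (force rose from about 9 to 20 N with no further travel) and sits inside the channel between the cheeks. I'll raise the head along the computed pivot arc in small steps with a lighter grip.

Request:
{"api": "apply_moves", "payload": {"commands": [[[40,0,0,0,0],[40,0,0,-4,0],[40,0,0,-8,0],[40,0,0,-13,0],[40,0,0,-13,0]]], "grip_force": 18}}

```text
clock: 5.95
ee_pos: [0.4768, 0.0019, 0.1148]
eef_rot: [0.998, 0.061, -0.004, -0.005]
force: [-0.1, 11.7, -2.6]
grip_width: 0.514
```

```bash
python3 - <<'E'
from h import *
b,j=snap('side','d4.png');a,i=snap('scene','s4.png')
f=lambda x,al:cv2.convertScaleAbs(cv2.resize(x[:,:,::-1],None,fx=4,fy=4,interpolation=cv2.INTER_CUBIC),alpha=al,beta=5)
cv2.imwrite('pics/c5.png',np.hstack([f(a[170:280,250:350],1.6),f(b[140:250,240:340],1.1)]))
st=robot.state();print(st['ee_pos'],st['force'],st['torque'])
# s=153 table of dy, -dz
for t in range(0,91,5):
    r=np.radians(t);b=30*np.tan(r) if t<51.3 else 48*np.sin(r);o=[t]
    for s in(150,153,157): o+=[round(s-(b+s*np.cos(r)-24*np.sin(r)),1),round(s*np.sin(r)+24*np.cos(r)-24,1)]
    print(*o)
E
```

```text
[0.47680729 0.0019005  0.11450824] [ 0.61939951 13.22868273 -3.3519379 ] [2.29704159 0.00410457 0.09272575]
0 0.0 0.0 0.0 0.0 0.0 0.0
5 0.0 13.0 0.0 13.2 0.1 13.6
10 1.2 25.7 1.2 26.2 1.3 26.9
15 3.3 38.0 3.4 38.8 3.5 39.8
20 6.3 49.9 6.5 50.9 6.8 52.2
25 10.2 61.1 10.5 62.4 10.9 64.1
30 14.8 71.8 15.2 73.3 15.7 75.3
35 19.9 81.7 20.4 83.4 21.2 85.7
40 25.3 90.8 26.0 92.7 27.0 95.3
45 30.9 99.0 31.8 101.2 33.0 104.0
50 36.2 106.3 37.3 108.6 38.7 111.7
55 44.3 112.6 45.6 115.1 47.3 118.4
60 54.2 117.9 55.7 120.5 57.7 124.0
65 64.9 122.1 66.6 124.8 68.9 128.4
70 76.1 125.2 78.1 128.0 80.8 131.7
75 88.0 127.1 90.2 130.0 93.2 133.9
80 100.3 127.9 102.8 130.8 106.1 134.8
85 113.0 127.5 115.8 130.5 119.4 134.5
90 126.0 126.0 129.0 129.0 133.0 133.0
```

Request:
{"api": "apply_moves", "payload": {"commands": [[[40,0,0.5,-6,0],[40,0,1.2,-13,0],[40,0,2.2,-19,0],[40,0,3.4,-25,0],[40,0,4.8,-31,0],[40,0,6.5,-37,0],[40,0,6.5,-37,0]]]}}

```text
clock: 6.75
ee_pos: [0.478, -0.0055, 0.1522]
eef_rot: [0.998, 0.062, -0.004, -0.004]
force: [-1.2, 8.7, -2.2]
grip_width: 0.512
```

```bash
python3 - <<'E'
from h import *
b,j=snap('side','d5.png');a,i=snap('scene','s5.png')
f=lambda x,al:cv2.convertScaleAbs(cv2.resize(x[:,:,::-1],None,fx=4,fy=4,interpolation=cv2.INTER_CUBIC),alpha=al,beta=5)
cv2.imwrite('pics/c6.png',np.hstack([f(a[170:280,250:350],1.6),f(b[140:250,240:340],1.1)]))
st=robot.state();print(st['ee_pos'],st['force'],st['torque'])
E
```

```text
[ 0.47777506 -0.00541602  0.15163273] [-1.32001728  8.75567503 -2.81739663] [1.61715064 0.21937538 0.03567662]
```

View pics/c6.png

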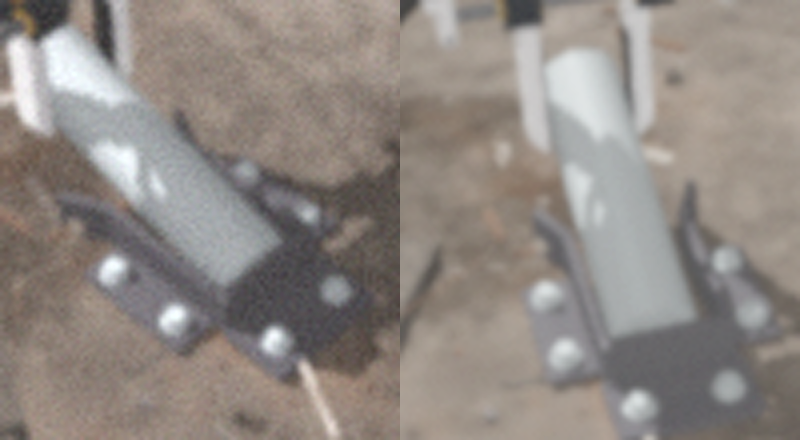

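The post is tilted about 20° with its foot behind the face and down. The tool carries about −2.8 N, roughly half the weight, so the foot is on the bench. Continuing.

Request:
{"api": "apply_moves", "payload": {"commands": [[[40,0,2,-6,0],[40,0,4,-12,0],[40,0,6.5,-18,0],[40,0,9,-23,0],[40,0,12,-28,0],[40,0,14.5,-33,0],[40,0,17.5,-38,0],[40,0,20.5,-42,0]]]}}

```text
clock: 7.65
ee_pos: [0.4809, -0.0262, 0.194]
eef_rot: [0.998, 0.062, -0.003, -0.004]
force: [-1.0, 7.4, 0.2]
grip_width: 0.514
```

Request:
{"api": "apply_moves", "payload": {"commands": [[[40,0,0,0,0]]]}}

```text
clock: 7.75
ee_pos: [0.4811, -0.0265, 0.1943]
eef_rot: [0.998, 0.062, -0.003, -0.004]
force: [-0.9, 7.6, -0.2]
grip_width: 0.517
```

Request:
{"api": "apply_moves", "payload": {"commands": [[[40,0,2.5,-5,0],[40,0,5,-9.5,0],[40,0,8,-13.5,0],[40,0,11,-17,0],[40,0,15,-20.5,0],[40,0,19.5,-23.5,0],[40,0,24.5,-26,0],[40,0,29.5,-28.5,0]]]}}

```text
clock: 8.55
ee_pos: [0.4873, -0.0562, 0.2258]
eef_rot: [0.998, 0.062, -0.0, -0.003]
force: [-6.0, 12.7, 10.9]
grip_width: 0.515
```

```bash
python3 - <<'E'
from h import *
b,j=snap('side','d6.png');a,i=snap('scene','s6.png')
f=lambda x,al:cv2.convertScaleAbs(cv2.resize(x[:,:,::-1],None,fx=4,fy=4,interpolation=cv2.INTER_CUBIC),alpha=al,beta=5)
cv2.imwrite('pics/c7.png',np.hstack([f(a[150:270,250:350],1.6),f(b[120:240,240:340],1.1)]))
st=robot.state();print(st['ee_pos'],st['force'],st['torque'])
E
```

```text
[ 0.48754726 -0.05681587  0.22631429] [-4.99763689  9.95712435  8.93422521] [ 2.07822405  1.16748405 -0.21148695]
```

View pics/c7.png

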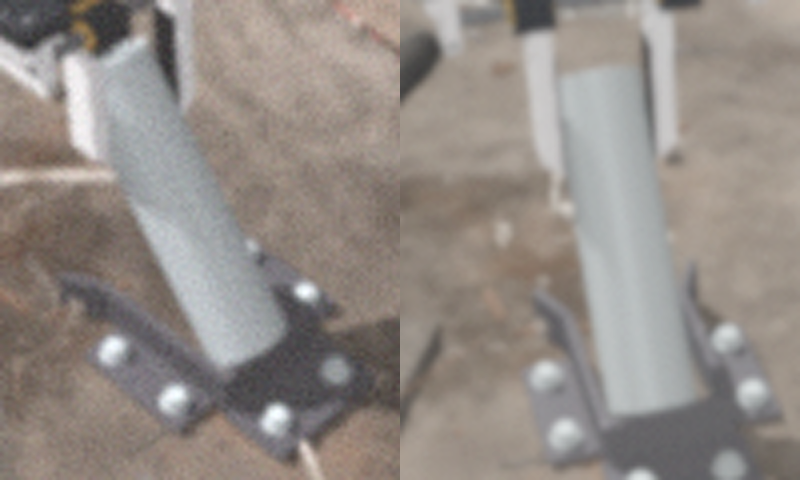

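About 60° now. The foot is still down against the face and the grip is central. Fz is +9 N, so I'm pressing down slightly and the lever is a bit longer than I assumed. Continuing with the corrected arc.

Request:
{"api": "apply_moves", "payload": {"commands": [[[40,0,5.5,-3.5,0],[40,0,11,-6,0],[40,0,17,-8,0],[40,0,23,-9.5,0],[40,0,29,-11,0],[40,0,35,-11.5,0],[40,0,35,-11.5,0]]]}}

```text
clock: 9.35
ee_pos: [0.4937, -0.092, 0.2413]
eef_rot: [0.998, 0.062, 0.003, -0.002]
force: [-6.5, 12.2, 21.3]
grip_width: 0.518
```

Request:
{"api": "apply_moves", "payload": {"commands": [[[40,0,4,-0.5,0],[40,0,8,-1,0],[40,0,12,-1,0],[40,0,12,-1,0]]]}}

```text
clock: 9.75
ee_pos: [0.4957, -0.1043, 0.243]
eef_rot: [0.998, 0.062, 0.004, -0.001]
force: [-5.7, 11.4, 23.5]
grip_width: 0.512
```

Request:
{"api": "apply_moves", "payload": {"commands": [[[40,0,2,-2.5,0],[40,0,6,-2.5,0],[40,0,10,-2.5,0],[40,0,14,-2.5,0],[40,0,18,-2,0],[40,0,18,-2,0]]]}}

```text
clock: 10.35
ee_pos: [0.4982, -0.1243, 0.245]
eef_rot: [0.998, 0.062, 0.004, 0.002]
force: [-4.8, 4.6, 18.7]
grip_width: 0.47
```

Request:
{"api": "apply_moves", "payload": {"commands": [[[40,0,2,0,0],[40,0,4,0,0],[40,0,4,0,0]]]}}

```text
clock: 10.65
ee_pos: [0.4987, -0.1281, 0.2449]
eef_rot: [0.998, 0.062, 0.004, 0.002]
force: [-4.9, 5.5, 20.3]
grip_width: 0.471
```

```bash
python3 - <<'E'
from h import *
b,j=snap('side','d7.png');a,i=snap('scene','s7.png')
f=lambda x,al:cv2.convertScaleAbs(cv2.resize(x[:,:,::-1],None,fx=4,fy=4,interpolation=cv2.INTER_CUBIC),alpha=al,beta=5)
cv2.imwrite('pics/c8.png',np.hstack([f(a[140:270,250:350],1.6),f(b[110:240,240:340],1.1)]))
st=robot.state();print(st['ee_pos'],st['force'],st['torque'])
E
```

```text
[ 0.49874075 -0.12800544  0.24493086] [-3.79882706  5.39027341 18.76740145] [1.11509358 1.02171236 0.00378636]
```

View pics/c8.png

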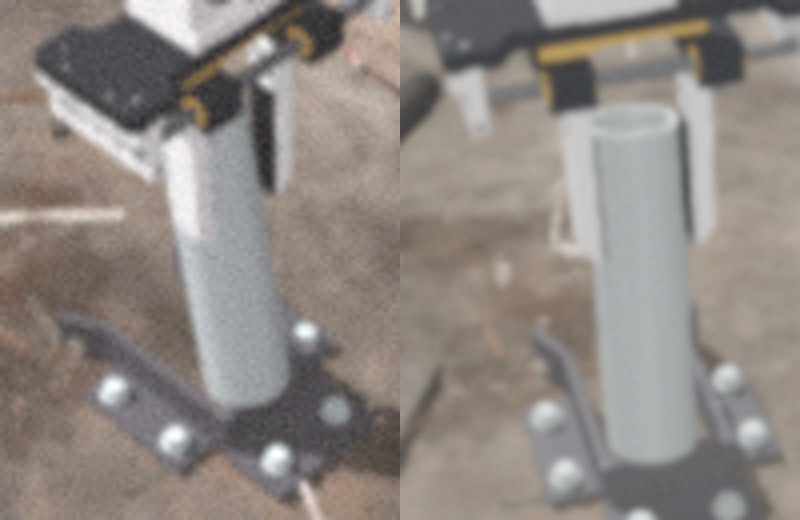

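The grip width fell from 48 mm to 44 mm, so the pads no longer sit across the full diameter. I'll measure the tube axis from both views before letting go.

```bash
cat >> h.py <<'E'
def axis(views):
    # views: list of (file, inf, rows, (lmin,lmax,rmin,rmax)); plane per view through the mid rays
    N=[];P=[]
    for f,inf,rows,w in views:
        g=cv2.GaussianBlur(cv2.imread('pics/'+f),(3,5),0).astype(float).mean(2); ms=[]
        for v in rows:
            d=np.diff(g[v-1:v+2].mean(0)); l=w[0]+np.argmax(np.abs(d[w[0]:w[1]])); r=w[2]+np.argmax(np.abs(d[w[2]:w[3]]))
            p,a=ray(inf,l+1,v);_,c=ray(inf,r+1,v); a/=np.linalg.norm(a);c/=np.linalg.norm(c)
            ms.append((a+c)/np.linalg.norm(a+c)); print(f,v,l,r)
        n=np.linalg.svd(np.array(ms))[2][2]; N.append(n);P.append(p)
    d=np.cross(*N); d*=np.sign(d[2]);d/=np.linalg.norm(d)
    x=np.linalg.lstsq(np.array(N),np.array([n@p for n,p in zip(N,P)]),rcond=None)[0]
    at=lambda z:x+d*(z-x[2])/d[2]
    return d,at
E
python3 - <<'E'
from h import *
import pickle
D=pickle.load(open('i2.pkl','rb'))
# side crop: rows 110.., cols 240..
d,at=axis([('s7.png',D['scene'],range(205,238,4),(290,305,308,324)),('d7.png',D['side'],range(172,218,5),(283,296,306,320))])
al=1.697;u=np.array([np.cos(al),np.sin(al)]);n=np.array([u[1],-u[0]])
print('tilt out',d[:2]@u,'lat',d[:2]@n,at(0),at(.165))
t=robot.state()['ee_pos'];print('tool rel axis at .165 out,lat',(t-at(.165))[:2]@u,(t-at(.165))[:2]@n)
D7=D['side'];print('head rim side z guess y', hit(D7,298.5,140,.18))
E
```

```text
s7.png 205 294 313
s7.png 209 295 315
s7.png 213 296 317
s7.png 217 297 319
s7.png 221 297 323
s7.png 225 298 323
s7.png 229 299 321
s7.png 233 300 321
s7.png 237 301 320
d7.png 172 289 313
d7.png 177 287 309
d7.png 182 288 310
d7.png 187 288 311
d7.png 192 288 311
d7.png 197 288 312
d7.png 202 289 318
d7.png 207 290 312
d7.png 212 290 313
d7.png 217 291 315
tilt out 0.2885670734034258 lat 0.05031796985617871 [ 0.49569909 -0.15641853  0.        ] [ 0.49804538 -0.10592374  0.165     ]
tool rel axis at .165 out,lat -0.02199360341969568 -0.002089554325364782
head rim side z guess y [ 0.50357307 -0.06391522  0.18      ]
```

```bash
python3 - <<'E'
from h import *
import pickle
w,i=snap('wrist','w8.png');pickle.dump(i,open('w8.pkl','wb'))
cv2.imwrite('pics/w8v.png',cv2.convertScaleAbs(cv2.resize(w[:,:,::-1],None,fx=1.25,fy=1.25),alpha=1.4,beta=10))
st=robot.state();print(st['clock'],st['force'],st['ee_pos'],R.from_quat(st['eef_rot']).as_matrix().round(3))
E
```

```text
10.8 [-4.0348494   5.91138553 19.8132224 ] [ 0.4987247  -0.12801222  0.24491102] [[ 0.992  0.124  0.008]
 [ 0.124 -0.992 -0.003]
 [ 0.008  0.004 -1.   ]]
```

View pics/w8v.png

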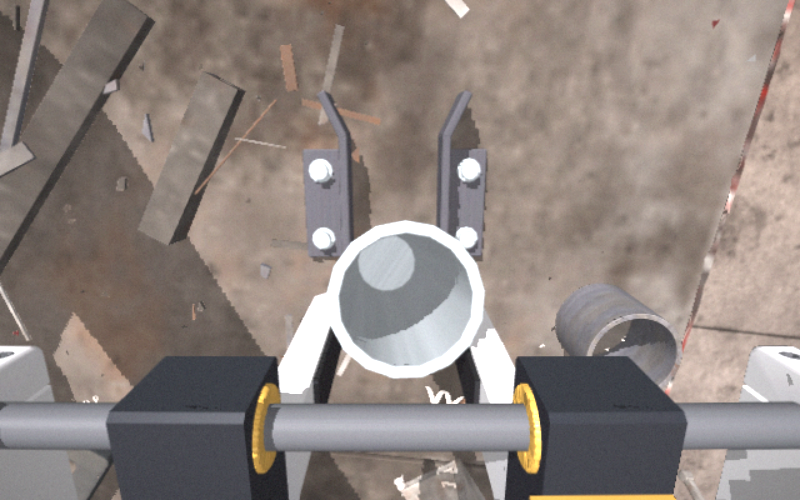

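The wrist view looks down the bore. The rim ellipse is centred at about (405,299) and the inner foot disc at about (386,263) in the 1.25× picture, with the fingers on the stop side of the tube. This gives the axis directly.

```bash
cat >> h.py <<'E'
al=1.697;U=np.array([np.cos(al),np.sin(al)]);NN=np.array([U[1],-U[0]]);F=np.array([.4985,-.1515])
def bore(inf,rim,foot,rw):
    for th in (70,75,80,85,90):
        r=np.radians(th); zh=.18*np.sin(r)+.024*np.cos(r); zf=.006*np.sin(r)+.024*np.cos(r)
        h=hit(inf,*rim,zh);f=hit(inf,*foot,zf);v=h-f
        print(th,'head',h.round(4),'footin',f.round(4),'tilt out',round(np.degrees(np.arctan2(v[:2]@U,v[2])),1),'lat',round(np.degrees(np.arctan2(v[:2]@NN,v[2])),1),'len',round(np.linalg.norm(v),4),'foot ch',((f[:2]-F)@U).round(4),((f[:2]-F)@NN).round(4))
E
python3 - <<'E'
from h import *
import pickle
i=pickle.load(open('w8.pkl','rb')); im=cv2.imread('pics/w8.png')
bore(i,(405/1.25,299/1.25),(386/1.25,263/1.25),0)
st=robot.state()['ee_pos'];print('tool ch',(st[:2]-F)@U,(st[:2]-F)@NN)
print('cheek bolts',[hit(i,u/1.25,v/1.25,.010).round(4) for u,v in((320,170),(323,238),(469,170),(466,238))])
p,d=ray(i,405/1.25,299/1.25);c=R.from_quat(i['orientation']).apply([0,0,-1]);print('rim by size',p+d*.137)
E
```

```text
70 head [ 0.5025 -0.1139  0.1774] footin [ 0.4977 -0.1517  0.0138] tilt out 12.7 lat 3.3 len 0.1679 foot ch -0.0001 -0.0008
75 head [ 0.5023 -0.1129  0.1801] footin [ 0.4978 -0.1523  0.012 ] tilt out 12.9 lat 3.2 len 0.1727 foot ch -0.0007 -0.0008
80 head [ 0.5022 -0.1123  0.1814] footin [ 0.4978 -0.1529  0.0101] tilt out 13.1 lat 3.1 len 0.1762 foot ch -0.0013 -0.0008
85 head [ 0.5022 -0.1123  0.1814] footin [ 0.4979 -0.1535  0.0081] tilt out 13.1 lat 3.1 len 0.1782 foot ch -0.0019 -0.0009
90 head [ 0.5023 -0.1129  0.18  ] footin [ 0.4979 -0.1542  0.006 ] tilt out 13.1 lat 3.1 len 0.1789 foot ch -0.0026 -0.0009
tool ch 0.023272692899112452 0.003179289395578172
cheek bolts [array([ 0.4431, -0.09  ,  0.01  ]), array([ 0.4493, -0.1394,  0.01  ]), array([ 0.5483, -0.0769,  0.01  ]), array([ 0.5544, -0.1265,  0.01  ])]
rim by size [ 0.50067393 -0.1048724   0.20029796]
```

```bash
python3 - <<'E'
from h import *
import pickle
i=pickle.load(open('w8.pkl','rb')); im=cv2.imread('pics/w8.png'); g=im.astype(int).min(2)
# rim mask: bright
m=((g>165)*255).astype(np.uint8); n,l,s,c=cv2.connectedComponentsWithStats(m)
for k in range(1,n):
    if s[k][4]>300: print(s[k],c[k].round(1))
k=[k for k in range(1,n) if s[k][0]<270<s[k][0]+s[k][2] and s[k][1]<200<s[k][1]+s[k][3]]
def at(u,v,dep): p,d=ray(i,u,v); return p+d*dep
K=i['mtx'][0,0]
for dia in (122,124,126): print('rim',dia,at(324,239,K*.048/dia).round(4))
for dia in (43,45,47): print('foot',dia,at(309,210.5,K*.040/dia).round(4))
h=at(324,239,K*.048/124)
# foot on the ray such that |h-f|=.174
p,d=ray(i,309,210.5)
from scipy.optimize import brentq
for dia in (121,124,127):
    h=at(324,239,K*.048/dia); t=brentq(lambda t:np.linalg.norm(p+d*t-h)-.174,.2,.5); f=p+d*t; v=(h-f)/.174; fb=f-.006*v
    tl=np.arccos(v[2]); print(dia,'h',h.round(4),'footbottom',fb.round(4),'out/lat tilt deg',np.degrees([v[:2]@U,v[:2]@NN]).round(1),'corner z low',fb[2]-.024*np.sin(tl), fb[2]+.024*np.sin(tl), 'foot ch',(fb[:2]-F)@U,(fb[:2]-F)@NN)
E
```

```text
[ 223  177  165  138 5283] [297.9 250.7]
[ 377  263   35   60 1343] [395.4 294.2]
[607 277  33  22 328] [626.2 284.4]
rim 122 [ 0.5008 -0.1057  0.1981]
rim 124 [ 0.5007 -0.1048  0.2002]
rim 126 [ 0.5005 -0.104   0.2022]
foot 43 [ 0.4979 -0.152   0.0134]
foot 45 [ 0.4976 -0.1476  0.0274]
foot 47 [ 0.4973 -0.1437  0.0402]
121 h [ 0.5009 -0.1061  0.197 ] footbottom [ 0.4975 -0.1489  0.0222] out/lat tilt deg [13.4  2.8] corner z low 0.016475994580028474 0.027917207652725224 foot ch 0.002754246404291261 -0.0006748306812978519
124 h [ 0.5007 -0.1048  0.2002] footbottom [ 0.4974 -0.1479  0.0254] out/lat tilt deg [13.5  2.8] corner z low 0.019678357638804062 0.031184275769012917 foot ch 0.0037484489602653973 -0.0006193086485537791
127 h [ 0.5004 -0.1036  0.2032] footbottom [ 0.4973 -0.1469  0.0285] out/lat tilt deg [13.5  2.7] corner z low 0.022729841988186044 0.03429759731227731 foot ch 0.004695839182819834 -0.0005664017429301067
```

The tube fit shows a fault. The foot has ridden up over the plate's top edge: foot centre about 25 mm up, leaning 13° outward. My inward push while the foot face rested on the 30 mm edge wedged it upward. I'll bring it back out, lay it down with the foot on the bench, butt it again, and raise it with a downward bias and less push.

Request:
{"api": "apply_moves", "payload": {"commands": [[[40,0,-4,0,0],[40,0,-8,0,0],[40,0,-12,0,0],[40,0,-16,0,0],[40,0,-16,0,0]]], "grip_force": 12}}

```text
clock: 11.3
ee_pos: [0.4939, -0.1106, 0.2381]
eef_rot: [0.998, 0.062, -0.0, -0.0]
force: [0.6, 1.5, -1.0]
grip_width: 0.446
```

```bash
cat >> h.py <<'E'
def look(f):
    """pose of tube from the wrist view by bright rim ellipse and cameras; saves picture"""
    st=robot.state(); w,i=snap('wrist',f+'w.png'); snap('side',f+'d.png'); snap('scene',f+'s.png')
    print(st['clock'],st['ee_pos'].round(4),st['force'].round(1),'tool ch',((st['ee_pos'][:2]-F)@U).round(4),((st['ee_pos'][:2]-F)@NN).round(4),'w',st['grip_width']*94)
    return w,i
E
python3 - <<'E'
from h import *
w,i=look('r1')
g=w.astype(int).min(2)
m=((g>150)*255).astype(np.uint8)
m[280:]=0
# inner bore contour hunting: candidates ellipses
cs,_=cv2.findContours(m,cv2.RETR_CCOMP,cv2.CHAIN_APPROX_NONE)
for c in cs:
    if len(c)>90: e=cv2.fitEllipse(c);print(len(c),np.round(e[0],1),np.round(e[1],1),round(e[2]))
E
```

```text
11.3 [ 0.4939 -0.1106  0.2381] [ 0.6  1.5 -1. ] tool ch 0.0411 0.0005 w 41.94192548942992
470 [312.9 210.7] [115.9 161.1] 50
302 [319.8 204.2] [106.1 107. ] 101
```

```bash
cat >> h.py <<'E'
from scipy.optimize import brentq
def pose(i,rim,dia,foot,real=.040):
    p,d=ray(i,*rim); h=p+d*i['mtx'][0,0]*real/dia
    p,d=ray(i,*foot); 
    t=np.linspace(.2,.45,501); e=[abs(np.linalg.norm(p+d*x-h)-.174) for x in t]; f=p+d*t[np.argmin(e)]
    v=(h-f)/np.linalg.norm(h-f); fb=f-.006*v; tl=np.arccos(v[2])
    print('len err',min(e).round(4),'head',h.round(4),'footbot',fb.round(4),'tilt out/lat deg',np.degrees([v[:2]@U,v[:2]@NN]).round(1),'low corner z',(fb[2]-.024*np.sin(tl)).round(4),'foot ch',((fb[:2]-F)@U).round(4),((fb[:2]-F)@NN).round(4))
E
python3 - <<'E'
from h import *
im=cv2.imread('pics/r1w.png')
x=cv2.GaussianBlur(cv2.cvtColor(im,cv2.COLOR_BGR2GRAY),(3,3),0)[145:265,260:380]
print(x[::6,::5])
for p2 in (30,22,16):
    c=cv2.HoughCircles(x,cv2.HOUGH_GRADIENT,1,10,param1=60,param2=p2,minRadius=17,maxRadius=30); print(None if c is None else (c[0][:4]+[260,145,0]).round(1))
E
```

```text
[[ 94  94  95  88  91  49  97  98 114 161 208 226 228 214 197 160 102  74
   71  66  87  80  56  56]
 [199 192  96  93  93  42 181 235 230 224 217 195 164 204 225 229 230 224
  133  69  90  77  58 147]
 [197 177 147  92 170 241 227 188  92  89  92  91  87  92  92  91 105 204
  226 218 157  72  70 174]
 [197 169 103 218 231 201  95  91  90  89  91  90  86  93  93  94  89  88
   94 203 227 150  58 177]
 [ 83  57 196 234 172  89  91  91  90  89  91  90  87  93  92  95  89  90
   89  93 204 222 158  90]
 [ 93 176 238 187  89  89  89  89  89  90  89  90  88  93  91  92  88  89
   89  89  93 206 229 153]
 [ 95 245 212  88  89  89  89  90  89  90  89  89  90  92  94  90  90  89
   89  90  92 103 230 218]
 [145 241 143  88  88  88  90  90  89  91  91  90  92  92  92  88  90  90
   88  87  96 105 186 224]
 [229 229  92  87  87  89  87  89  89  90  90  89  93  94  92  91  89  88
   88  90 104 110 114 230]
 [242 215  86  88  85  89  88  91  90  91  90  91  94  93  90  90  87  88
   89  88 111 112 114 235]
 [240 220  85  84  86  87  89  91  89  89  92  90  93  91  89  89  90  89
   88  86 114 11
[... 307 characters left out ...]
9 224]
 [ 70 226 219  93  84  86  93 135 133 135 133 131 132 133 135 123  87  85
   96 130 129 132 234 210]
 [182 189 230 215  85  86  93 133 135 133 130 131 133 136 132 122  86  86
  133 132 132 220 225 136]
 [215 215 213 230 219  89  85 135 134 131 130 134 136 133 134  91  85 129
  135 129 231 226 181 123]
 [214 215 151 156 231 223 128  92 132 132 134 134 133 132 111  84 135 136
  141 233 222 155 123 122]
 [213 215  47  19 101 222 225 221 178 117 129 130 115  89 124 132 190 238
  228 215  81  81 123 123]
 [214 201  28  18  86  92 176 219 227 226 228 231 230 232 231 229 230 212
  142  41  16  23 122 123]]
[[313.5 231.5  23. ]]
[[313.5 231.5  23. ]]
[[313.5 231.5  23. ]
 [297.5 180.5  29.4]]
```

```bash
python3 - <<'E'
from h import *
i=robot.camera_info('wrist')
pose(i,(319.8,204.2),106.5,(313.5,231.5))
E
```

```text
len err 0.0 head [ 0.4922 -0.0738  0.1941] footbot [ 0.4971 -0.1463  0.0294] tilt out/lat deg [23.1  1.4] low corner z 0.0197 foot ch 0.0053 -0.0007
```

The foot is still on the plate edge, and the tube leans 24° outward ahead of the pads. Sliding the pads down the leaning tube will bring them back onto its axis without pushing it over.

Request:
{"api": "apply_moves", "payload": {"commands": [[[40,0,0,5,0],[40,0,0,10,0],[40,0,0,15,0],[40,0,0,20,0],[40,0,0,27,0],[40,0,0,27,0]]], "grip_force": 6}}

```text
clock: 12.05
ee_pos: [0.4933, -0.1107, 0.2102]
eef_rot: [0.998, 0.062, -0.001, -0.0]
force: [0.6, -0.5, -1.1]
grip_width: 0.424
```

```bash
cat >> h.py <<'E'
def auto(f):
    w,i=look(f); g=cv2.GaussianBlur(cv2.cvtColor(w,cv2.COLOR_RGB2GRAY),(3,3),0)
    m=((w.astype(int).min(2)>150)*255).astype(np.uint8); m[300:]=0
    cs,_=cv2.findContours(m,cv2.RETR_CCOMP,cv2.CHAIN_APPROX_NONE); best=None
    for c in cs:
        if len(c)>90:
            e=cv2.fitEllipse(c); print(len(c),np.round(e[0],1),np.round(e[1],1))
            if e[1][0]/e[1][1]>.75 and 70<e[1][1]<200: best=e
    if best is None: return
    (cx,cy),(a,b),_=best; x0,y0=int(cx-b/2),int(cy-b/2); x=g[max(0,y0):int(cy+b/2),x0:int(cx+b/2)]
    c=cv2.HoughCircles(x,cv2.HOUGH_GRADIENT,1,10,param1=60,param2=14,minRadius=15,maxRadius=28)
    if c is None: print('no foot');return
    q=c[0][0]; fc=(q[0]+x0,q[1]+max(0,y0)); print('foot px',fc,q[2]); pose(i,(cx,cy),b,fc)
E
python3 -c "
from h import *
auto('r2')"
```

```text
12.05 [ 0.4933 -0.1107  0.2102] [ 0.6 -0.5 -1.1] tool ch 0.0411 -0.0001 w 39.87561133239649
143 [624.5 285.9] [18.6 37.7]
175 [381.4 270.3] [25.9 86.6]
175 [252.  270.4] [25.9 86.6]
553 [320.5 106.9] [ 54.5 310.6]
```

```bash
python3 - <<'E'
from h import *
for f,sl in (('r2w',(slice(0,300),slice(200,440))),('r2d',(slice(110,240),slice(240,360))),('r2s',(slice(140,260),slice(230,350)))):
    x=cv2.imread('pics/%s.png'%f,0)[sl]; n=(50,34)
    x=cv2.resize(x,n,interpolation=cv2.INTER_AREA); ch=' .:-=+*#%@'
    print(f); print('\n'.join(''.join(ch[min(9,int(v)//26)] for v in r) for r in x))
E
```

```text
r2w
--------::::::::::-+***#####**++=+*+=-=-----------
--------::::::::::-+***#####**++=:=**+=-----------
::::---::::::::::::+**######**++=::-+**=----------
:::::::::::::::::::+**######**++=:::-==-----------
:::::::::::::::-:::+**######**++=:::--------------
::::-:::-:::::--:::+**######**++=:::----=---------
::::---:::::::--:::+**######**++=:.:--------------
::::---:::--:--::::+**######**++=:.:--------------
:::::--::------::::+*#######**++=:.:----=------=--
:::::--::-::---::::=*#######***+=:.:-----------=--
::::::-::---------:=*#######***+=:::---------===--
:::::::::----::::::=*#######**++=:::-:-------====-
:--:::::------:--::=*#######**++=::::--:----------
--:::::-----=--:---=*#######**++=:.:--::----------
::-:-::---:--:--.--=*#######**++=::--::::---------
-----:--::------::-=*#######**++=.:-:::::---------
----------------:.-=*#######**++-.:-::::-------==-
----------=++=---.--*#######**++-.:-::=+=---------
------==--###*---.::*#######**++-.:-:+###=--------
------===-=+=-:--.::*#######**++-.--:-++----------
----=====--------.::*#######**++-.-::-------------
--------=--------.::+####
[... 3413 characters left out ...]
:::-==+********++=--==:::::-----:::::
::::::::::::::::::-=++***#****++=--::::-------::--
:::-::::::::::::::::-=++***#****++=-:::-----::----
::::::::::::::::::::::-=++***#**+=--:::=+-:-:-:---
::::::::::::::::::.:::::-=++****=---:.::-:::------
::::::::::::::::::::::::::-=+++=---::::::.::------
:::::::::::::::::::--:::::::-==---:::::...::------
::::::::::::::::::-++-::::::::--:::::......:::----
::::-:::::::::::::-=-::::::::::::::......:=+-::---
::::::::::::::::----:::::::::::::........:==-:::--
::::::::::::::::-----::::=+=::::.......::::-::::::
::-:-::::::::-::------::-==-::::....--:::::::.::::
----::::::::-:-------------::::-:::-++-::::.::::..
----::::::---------:-:---::::----::-=-::::::---::.
```

The tube has tipped down and now lies in the channel with its foot toward the face, clear of the fingers. That is a usable restart position. I'll move above the head to re-measure.

Request:
{"api": "apply_moves", "payload": {"commands": [[[80,0,-20,-40,0],[80,0,-60,-90,0],[80,0,-100,-90,0],[80,0,-130,-90,0],[80,0,-130,-90,0],[80,0,-130,-90,0]]], "grip_force": 30}}

```text
clock: 12.8
ee_pos: [0.4779, 0.0184, 0.302]
eef_rot: [0.998, 0.063, 0.0, 0.0]
force: [0.2, -0.3, -0.8]
grip_width: 0.848
```

```bash
python3 - <<'E'
from h import *
w,i=look('r3')
g=cv2.cvtColor(w,cv2.COLOR_RGB2GRAY).astype(np.float32)
pts=[]
for v in range(180,330,15):
    b=cv2.GaussianBlur(g[v-3:v+4].mean(0)[None],(5,1),0)[0]; d=np.diff(b); print(v,np.argmax(d[260:322])+260,np.argmin(d[322:390])+322, end=' | ')
col=cv2.GaussianBlur(g[:,312:332].mean(1)[:,None],(1,5),0)[:,0]
dd=np.diff(col);k=np.argsort(-abs(dd))[:10];print('\nrows',sorted((int(a),round(float(dd[a]))) for a in k))
x=cv2.resize(w[100:400,200:440].mean(2),(60,40),interpolation=cv2.INTER_AREA); ch=' .:-=+*#%@'
print('\n'.join(''.join(ch[min(9,int(v)//26)] for v in r) for r in x))
E
```

```text
12.8 [0.4779 0.0184 0.302 ] [ 0.2 -0.3 -0.8] tool ch 0.1711 0.001 w 79.73866408504286
180 298 343 | 195 298 343 | 210 299 343 | 225 299 343 | 240 300 389 | 255 300 389 | 270 300 343 | 285 301 343 | 300 301 369 | 315 308 350 | 
rows [(142, 13), (143, 24), (144, 20), (145, 8), (312, -8), (313, -26), (314, -42), (315, -37), (316, -16), (361, 8)]
--::::::::::::::::::::-----==---:::::-------------=-===-----
-::::::::::::::::::-:------+----::::::----------------------
==---:::::::----::--:-----=+-----:::::------------=---------
:--::---:::---------------***+--::::::::--------===---------
:::::----------:-=-------==-=++=-::::::::------====---------
::---::::----:-:-+-:-----+----=++=-:------------=-=-------=-
--::-::-------:::-::::--=+**####**+=-----------------------=
::::::::-------:::::::--=*######**+=+=----------------------
:::--:::--------::::::::-**#####**+==*+=--------------------
:::--:::::::::::::::::::-**####***+=::=*+=------------------
:::--:-:::::::::::::::::-**#####**+=::-==-------------------
::--:::::::::::::::::-::-**#####**+=:::---------------------
:::--::::::::-::::::-::
[... 984 characters left out ...]
+=-:..-::-------------.   .:+
....:------------------:::::::::::::::::--------------....-=
------------------------------------------------------------
============================================================
============================================================
------------------------------------------------------------
------:::--------:-----------------::--:::::------------::::
:---------------------=----------:-----:...:-------------:..
.--------------------+---------------::::...::-----------:::
:-:::::----------------------------::::..:.....::----=----::
:-=----:::::----::-----::----:-:---+==-:::......:::-+=:::::-
::-=======:.:---:::::::::::::::----==-+=:-=....:---=+:::-:::
```

```bash
python3 - <<'E'
from h import *
i=robot.camera_info('wrist')
ax=[]
for v,l,r in((195,298.5,343.5),(225,299.5,343.5),(270,300.5,343.5),(285,301.5,343.5)):
    p,a=ray(i,l,v);_,c=ray(i,r,v);a/=np.linalg.norm(a);c/=np.linalg.norm(c);m=a+c;q=p+m*(.024-p[2])/m[2];ax.append(q);print(v,((q[:2]-F)@U).round(4),((q[:2]-F)@NN).round(4))
d=ax[0]-ax[-1];print('ang',np.arctan2(d[1],d[0]))
for k,v in(('head',143.5),('foot',314)):
    for z in(.03,.04,.048): q=hit(i,321.5,v,z);print(k,z,q.round(4),((q[:2]-F)@U).round(4),((q[:2]-F)@NN).round(4))
for u,v in((200+17*4,100+21.5*7.5),(200+18*4,100+26*7.5),(200+40*4,100+21.5*7.5),(200+40*4,100+26*7.5)):
    q=hit(i,u,v,.01);print('bolt',((q[:2]-F)@U).round(4),((q[:2]-F)@NN).round(4))
E
```

```text
195 0.1501 0.0068
225 0.1167 0.0073
270 0.0635 0.0079
285 0.0449 0.0084
ang 1.7128576919889413
head 0.03 [0.4799 0.0524 0.03  ] 0.2046 0.0072
head 0.04 [0.4797 0.0535 0.04  ] 0.2057 0.0071
head 0.048 [0.4794 0.0543 0.048 ] 0.2066 0.007
foot 0.03 [ 0.5043 -0.1392  0.03  ] 0.0114 0.0073
foot 0.04 [ 0.5033 -0.1328  0.04  ] 0.018 0.0071
foot 0.048 [ 0.5026 -0.1276  0.048 ] 0.0232 0.007
bolt 0.0678 -0.0542
bolt 0.0242 -0.0512
bolt 0.0674 0.0519
bolt 0.0238 0.0531
```

The post lies flat in the channel: foot about 25 mm from the face, resting against one cheek. Regrasping near the head.

Request:
{"api": "apply_moves", "payload": {"commands": [[[80,6,-9,30,0],[80,6,-9,80,0],[80,6,-9,130,0],[80,6,-9,170,0],[80,6,-9,200,0],[80,6,-9,201,0],[80,6,-9,201,0]]]}}

```text
clock: 13.65
ee_pos: [0.4826, 0.0266, 0.0997]
eef_rot: [0.998, 0.061, -0.001, -0.0]
force: [-0.0, 0.2, -0.1]
grip_width: 0.85
```

Request:
{"api": "apply_moves", "payload": {"commands": [[[40,0,0,0,0],[40,0,0,0,0],[40,0,0,0,0],[40,0,0,0,0],[40,0,0,0,0],[40,0,0,0,0]]], "grip_force": 25}}

```text
clock: 14.25
ee_pos: [0.4821, 0.0277, 0.1009]
eef_rot: [0.998, 0.062, -0.001, 0.0]
force: [-3.0, 0.0, 5.0]
grip_width: 0.508
```

Request:
{"api": "apply_moves", "payload": {"commands": [[[40,-3,3,0,0],[40,-6,6,0,0],[40,-6,11,0,0],[40,-6,16,0,0],[40,-6,18,0,0],[40,-6,18,0,0]]]}}

```text
clock: 14.85
ee_pos: [0.4789, 0.0096, 0.1009]
eef_rot: [0.998, 0.062, 0.0, -0.001]
force: [-0.2, 5.4, 3.1]
grip_width: 0.509
```

Request:
{"api": "apply_moves", "payload": {"commands": [[[40,0,2,0,0],[40,0,4,0,0],[40,0,4,0,0]]]}}

```text
clock: 15.15
ee_pos: [0.4793, 0.0058, 0.1009]
eef_rot: [0.998, 0.062, -0.0, -0.001]
force: [-1.8, 6.0, 3.7]
grip_width: 0.511
```

Request:
{"api": "apply_moves", "payload": {"commands": [[[40,0,1,0,0],[40,0,2,0,0],[40,0,2,0,0]]]}}

```text
clock: 15.45
ee_pos: [0.4794, 0.0048, 0.1008]
eef_rot: [0.998, 0.061, -0.0, -0.002]
force: [-1.0, 9.7, 4.2]
grip_width: 0.509
```

Request:
{"api": "apply_moves", "payload": {"commands": [[[40,0,1,0,0],[40,0,2,0,0],[40,0,2,0,0]]]}}

```text
clock: 15.75
ee_pos: [0.4795, 0.0044, 0.1008]
eef_rot: [0.998, 0.061, -0.0, -0.004]
force: [-0.2, 15.4, 5.3]
grip_width: 0.514
```

Request:
{"api": "apply_moves", "payload": {"commands": [[[40,0,-3,0,0],[40,0,-3,-6,0],[40,0,-3,-13,0],[40,0,-2.5,-19,0],[40,0,-2,-26,0],[40,0,-2,-26,0]]]}}

```text
clock: 16.35
ee_pos: [0.4793, 0.0033, 0.1269]
eef_rot: [0.998, 0.061, -0.0, -0.001]
force: [-0.7, 4.4, -4.0]
grip_width: 0.512
```

Request:
{"api": "apply_moves", "payload": {"commands": [[[40,0,0.8,-6,0],[40,0,1.8,-12,0],[40,0,3,-18,0],[40,0,4.5,-24,0],[40,0,4.5,-24,0]]]}}

```text
clock: 16.85
ee_pos: [0.4808, -0.0019, 0.1517]
eef_rot: [0.998, 0.062, 0.001, 0.001]
force: [-1.1, 1.8, -5.2]
grip_width: 0.514
```

Request:
{"api": "apply_moves", "payload": {"commands": [[[40,0,0,1.5,0],[40,0,0,1.5,0]]]}}

```text
clock: 17.05
ee_pos: [0.4803, -0.0012, 0.149]
eef_rot: [0.998, 0.062, 0.0, -0.0]
force: [0.4, 4.2, -3.0]
grip_width: 0.512
```

Request:
{"api": "apply_moves", "payload": {"commands": [[[40,0,1.7,-6,0],[40,0,3.7,-11.5,0],[40,0,5.8,-17,0],[40,0,8,-22,0],[40,0,8,-22,0]]]}}

```text
clock: 17.55
ee_pos: [0.4817, -0.0097, 0.1721]
eef_rot: [0.998, 0.062, 0.0, 0.0]
force: [0.1, 1.4, -4.3]
grip_width: 0.513
```

Request:
{"api": "apply_moves", "payload": {"commands": [[[40,0,2,-4.5,0],[40,0,4.2,-8.5,0],[40,0,6.6,-12.8,0],[40,0,9,-17,0],[40,0,11.5,-20.5,0],[40,0,11.5,-20.5,0]]]}}

```text
clock: 18.15
ee_pos: [0.483, -0.0209, 0.1923]
eef_rot: [0.998, 0.062, 0.0, 0.0]
force: [-0.8, 0.9, -3.4]
grip_width: 0.512
```

Request:
{"api": "apply_moves", "payload": {"commands": [[[40,0,2,-4,0],[40,0,4,-8,0],[40,0,6,-11.5,0],[40,0,8,-14.5,0],[40,0,10.5,-17.5,0],[40,0,10.5,-17.5,0]]]}}

```text
clock: 18.75
ee_pos: [0.4842, -0.0314, 0.2095]
eef_rot: [0.998, 0.062, 0.0, 0.0]
force: [1.0, -1.1, -4.9]
grip_width: 0.512
```

```bash
python3 - <<'E'
from h import *
w,i=look('t1')
for f,sl in (('t1d',(slice(185,245),slice(270,340))),('d6',(slice(185,245),slice(270,340)))):
    x=cv2.imread('pics/%s.png'%f,0)[sl]; x=cv2.resize(x,(70,40),interpolation=cv2.INTER_AREA); ch=' .:-=+*#%@'
    print(f); print('\n'.join(''.join(ch[min(9,int(v)//26)] for v in r) for r in x))
E
```

```text
18.75 [ 0.4842 -0.0314  0.2095] [ 1.  -1.1 -4.9] tool ch 0.1209 0.0009 w 48.150230919435806
t1d
=========---===+**************++++++++++++==++++++++++++++++++++++===+
=-===-------===+**************++++++++++++===++++++=+++++++++==+++==++
---=====----===++*************+++++++++++==-=+++++++++++++++++++++++++
========-----===+**************+++++++++===-=+++++++++++++++++++++++++
========------==+**************+++++++====--==++++=+++++++++++==++====
========------==+***************+++++++===--===++===+++++++++=========
===-======-----=++**************+++++++====-=====+===+++++++==========
===---=====----==+**************+++++++====--========+================
====-----====---=+***************++++++=====----=====+============++++
=====-----=======++**************++++++======----===+++=========++++++
====+==----======++**************+++++++=====----==++++===++++++++++++
====+==----=======+**************+++++++==-==---=+****++++++++++++++++
=======-----======+**************+++++++==-----=+*###**+==+++++++++==+
=======-----======++*************++++++++=-----=+*****++======++=====+
=========-
[... 3978 characters left out ...]
**+++======------------------------------------------------==
+++++==+++++========--------------------------------------------------
++++=========------------------------------------==++==---------------
==========----------=---------------------------==+++++=--------------
==++=====---===========------===----------------=++++++==-------------
++++++++=====+++++++========+***+=--------------=++++++==-------------
+++++++++++++++++++++=====+*####*+=--------------==++==---------------
+++++++++++++++++++++====+*####**+==----------------------------------
++++++++++++++++++++++===+*****+++=====-------------------------------
++++++++++++++++++++++===++**+++=============-------------------------
```

Request:
{"api": "apply_moves", "payload": {"commands": [[[40,0,0,1,0],[40,0,2,-2,0],[40,0,4,-4,0],[40,0,6.5,-6,0],[40,0,6.5,-6,0]]]}}

```text
clock: 19.4
ee_pos: [0.4849, -0.0375, 0.2155]
eef_rot: [0.998, 0.062, 0.0, -0.0]
force: [-0.3, 1.2, -4.5]
grip_width: 0.511
```

Request:
{"api": "apply_moves", "payload": {"commands": [[[40,0,3,-2,0],[40,0,6,-3.5,0],[40,0,10,-5,0],[40,0,10,-5,0]]]}}

```text
clock: 19.8
ee_pos: [0.4865, -0.0457, 0.2218]
eef_rot: [0.998, 0.062, 0.001, -0.003]
force: [-2.5, 9.9, 3.1]
grip_width: 0.515
```

```bash
python3 -c "
from h import *
auto('t2')"
```

```text
19.8 [ 0.4865 -0.0457  0.2218] [-2.5  9.9  3.1] tool ch 0.1065 0.0014 w 48.415068627833655
147 [623.5 287. ] [21.1 36.8]
622 [315.1 259.7] [111.3 180.3]
269 [316.8 251.2] [94.3 95.2]
116 [353.1  94.7] [11.7 69.4]
191 [364.7 -41. ] [ 58.1 241.2]
foot px (np.float32(316.5), np.float32(288.5)) 22.0
len err 0.0002 head [ 0.4865 -0.0317  0.1675] footbot [ 0.4988 -0.1317  0.0186] tilt out/lat deg [32.1  0.1] low corner z 0.0051 foot ch 0.0196 0.0028
```

The fit suggests the inner corner is still at the plate's top edge. I'm backing out and down so the foot seats on the bench below the edge before pushing further.

Request:
{"api": "apply_moves", "payload": {"commands": [[[40,0,-4,0,0],[40,0,-8,1,0],[40,0,-10,3,0],[40,0,-10,5,0],[40,0,-10,5,0]]]}}

```text
clock: 20.45
ee_pos: [0.4855, -0.0371, 0.2169]
eef_rot: [0.998, 0.062, 0.001, -0.0]
force: [-3.6, 4.4, 7.2]
grip_width: 0.514
```

```bash
python3 -c "
from h import *
auto('t3')"
```

```text
20.45 [ 0.4855 -0.0371  0.2169] [-3.6  4.4  7.2] tool ch 0.1152 0.0015 w 48.31460182697742
140 [623.3 287.1] [21.4 36.9]
597 [315.1 260.1] [113.  179.5]
268 [316.8 250.6] [93.9 95.1]
119 [354.3 105.4] [11.4 70.8]
192 [330.7  19.7] [ 39.3 129.7]
foot px (np.float32(316.5), np.float32(289.5)) 21.2
len err 0.0001 head [ 0.4854 -0.0231  0.1624] footbot [ 0.4981 -0.1248  0.0143] tilt out/lat deg [32.6  0.1] low corner z 0.0007 foot ch 0.0265 0.0029
```

The foot corner is now on the bench (z≈0.7 mm) under the plate edge. Next, swing the head in while pressing down.

Request:
{"api": "apply_moves", "payload": {"commands": [[[40,0,3,-1.5,0],[40,0,6,-3,0],[40,0,9.5,-4.8,0],[40,0,13,-6.3,0],[40,0,16.5,-7.6,0],[40,0,20,-8.8,0],[40,0,20,-8.8,0]]]}}

```text
clock: 21.3
ee_pos: [0.4881, -0.0577, 0.2252]
eef_rot: [0.998, 0.062, 0.001, 0.0]
force: [-1.4, 5.0, 5.5]
grip_width: 0.512
```

```bash
python3 -c "
from h import *
auto('t4')"
```

```text
21.3 [ 0.4881 -0.0577  0.2252] [-1.4  5.   5.5] tool ch 0.0944 0.0015 w 48.099531701560466
150 [623.6 286.5] [20.  37.8]
787 [316.3 263. ] [108.3 170.2]
118 [353.5  78.2] [11.5 70.9]
158 [309.3  32.6] [25.2 68.5]
```

```bash
cat >> h.py <<'E'
def auto2(f,w=None,i=None):
    if w is None: w,i=look(f)
    g=cv2.GaussianBlur(cv2.cvtColor(w,cv2.COLOR_RGB2GRAY),(3,3),0); best=None
    for t in range(150,105,-8):
        m=((w.astype(int).min(2)>t)*255).astype(np.uint8); m[318:]=0
        cs,_=cv2.findContours(m,cv2.RETR_CCOMP,cv2.CHAIN_APPROX_NONE)
        for c in cs:
            if len(c)>180:
                e=cv2.fitEllipse(c)
                if e[1][0]/e[1][1]>.85 and 80<e[1][1]<150: best=e;break
        if best: break
    if not best: print('no rim');return
    (cx,cy),(a,b),_=best; x0,y0=int(cx-b/2),int(cy-b/2); x=g[max(0,y0):int(cy+b/2),x0:int(cx+b/2)]
    c=cv2.HoughCircles(x,cv2.HOUGH_GRADIENT,1,10,param1=60,param2=12,minRadius=16,maxRadius=27)
    print('rim',t,np.round(best[0],1),np.round(best[1],1))
    if c is None: print('no foot');return
    for q in c[0][:2]:
        fc=(q[0]+x0,q[1]+max(0,y0)); print('foot px',np.round(fc,1),q[2]); pose(i,(cx,cy),b,fc)
E
python3 - <<'E'
from h import *
auto2('',cv2.imread('pics/t4w.png')[:,:,::-1].copy(),robot.camera_info('wrist'))
E
```

```text
rim 150 [316.9 257.1] [95.9 97.2]
foot px [316.5 265.5] 21.6
len err 0.0 head [ 0.4883 -0.0448  0.1743] footbot [ 0.4984 -0.1257  0.0139] tilt out/lat deg [25.9  0.1] low corner z 0.003 foot ch 0.0256 0.0031
foot px [340.5 278.5] 25.2
len err 0.0001 head [ 0.4883 -0.0448  0.1743] footbot [ 0.5213 -0.1325  0.0208] tilt out/lat deg [29.  -6.9] low corner z 0.0083 foot ch 0.0159 0.025
```

Request:
{"api": "apply_moves", "payload": {"commands": [[[40,0,3.5,-1,0],[40,0,7,-2.2,0],[40,0,10.5,-3.2,0],[40,0,14,-4,0],[40,0,17.5,-4.7,0],[40,0,21,-5.4,0],[40,0,21,-5.4,0]]]}}

```text
clock: 22.15
ee_pos: [0.4906, -0.0789, 0.2302]
eef_rot: [0.998, 0.062, 0.001, 0.0]
force: [-0.3, 3.4, 5.3]
grip_width: 0.513
```

```bash
python3 -c "
from h import *
auto2('t5')"
```

```text
22.15 [ 0.4906 -0.0789  0.2302] [-0.3  3.4  5.3] tool ch 0.073 0.0013 w 48.25206353798165
rim 150 [316.8 263.2] [96.6 97.9]
foot px [316.5 242.5] 21.8
len err 0.0002 head [ 0.4911 -0.0683  0.181 ] footbot [ 0.4985 -0.1276  0.0115] tilt out/lat deg [19.1  0. ] low corner z 0.0035 foot ch 0.0237 0.003
foot px [340.5 241.5] 16.9
len err 0.0 head [ 0.4911 -0.0683  0.181 ] footbot [ 0.5204 -0.1236  0.0122] tilt out/lat deg [18.7 -7. ] low corner z 0.0039 foot ch 0.0249 0.0252
```

Request:
{"api": "apply_moves", "payload": {"commands": [[[40,0,4,-0.8,0],[40,0,8,-1.4,0],[40,0,12,-1.9,0],[40,0,16,-2.2,0],[40,0,20,-2.4,0],[40,0,24,-2.4,0],[40,0,24,-2.4,0]]]}}

```text
clock: 23.0
ee_pos: [0.4936, -0.1028, 0.2325]
eef_rot: [0.998, 0.062, 0.001, 0.001]
force: [-0.7, 2.6, 4.9]
grip_width: 0.512
```

```bash
python3 -c "
from h import *
auto2('t6')"
```

```text
23.0 [ 0.4936 -0.1028  0.2325] [-0.7  2.6  4.9] tool ch 0.0489 0.0013 w 48.16246606830339
rim 150 [314.5 266.8] [89.6 99.3]
foot px [332.5 243.5] 26.4
len err 0.0001 head [ 0.4932 -0.0928  0.1855] footbot [ 0.5161 -0.1497  0.0164] tilt out/lat deg [18.9 -5. ] low corner z 0.0082 foot ch -0.0004 0.0177
foot px [341.5 289.5] 24.0
len err 0.0001 head [ 0.4932 -0.0928  0.1855] footbot [ 0.5283 -0.1852  0.0349] tilt out/lat deg [30.6 -7.4] low corner z 0.0218 foot ch -0.0372 0.0253
```

Request:
{"api": "apply_moves", "payload": {"commands": [[[40,0,4,0,0],[40,0,8,0.2,0],[40,0,12,0.6,0],[40,0,16,1.2,0],[40,0,19,1.6,0],[40,0,19,1.6,0]]]}}

```text
clock: 23.75
ee_pos: [0.4962, -0.122, 0.2315]
eef_rot: [0.998, 0.062, 0.001, 0.001]
force: [0.3, 2.0, 7.2]
grip_width: 0.517
```

```bash
python3 - <<'E'
from h import *
w,i=look('t7'); auto2('',w,i)
p=cv2.resize(w,(512,320))[:,:,::-1]
f=lambda x,al:cv2.convertScaleAbs(cv2.resize(x,None,fx=2.4,fy=2.4,interpolation=cv2.INTER_CUBIC),alpha=al,beta=5)
a=f(cv2.imread('pics/t7s.png')[140:272,250:370],1.6); b=f(cv2.imread('pics/t7d.png')[110:242,240:360],1.1)
cv2.imwrite('pics/t7v.png',np.hstack([p,np.vstack([a,b])[:320*2][:, :288][:320] ])) if 0 else None
x=cv2.resize(w[60:320,220:420].mean(2),(66,44),interpolation=cv2.INTER_AREA); ch=' .:-=+*#%@'
print('\n'.join(''.join(ch[min(9,int(v)//26)] for v in r) for r in x))
E
```

```text
23.75 [ 0.4962 -0.122   0.2315] [0.3 2.  7.2] tool ch 0.0296 0.0014 w 48.63752641278545
rim 150 [314.7 268. ] [83.8 97.5]
foot px [332.5 248.5] 26.4
len err 0.0002 head [ 0.4961 -0.1136  0.1823] footbot [ 0.5196 -0.1744  0.0144] tilt out/lat deg [20.1 -5. ] low corner z 0.0057 foot ch -0.0254 0.0181
::---:::---------:::::::::::::::::::::::::::-----------=----------
:::---::--:::---::::::::::::---::--::--::::::---------------------
:::---::---:----:---::::::::-------:::::::::--------------------==
::::::::-------:-----:::::::---------:::::::-----------------=====
::::::::---:--:.:::::::::::----------:::::::------:------------===
::::::::-------::-::::::------------:::::::-----::--:-----------==
:::::::-----==--::----------------::::::::-----::--:::------------
:::::----::-==---:.---------------:::::::-----::--::::------------
:::::----:::-::---::-------------:::::::::----:--::::::-----------
--::::::::::::::---::----------:::::::::::---:--::::::::----------
-:-----::----------:.:-------:::::::::::::--::--::::::::----------
-------------------:.:-------::::::::::::::-::--:::::::-------
[... 1448 characters left out ...]
-----------+##=#%%%%%%#=-----=
---=#%%%%%%%=+##+-------------------------======##+-#%%%%%%#=-----
--=#%%%%%%%*.+##=---------------------==++++++==*#*.+%%%%%%%#=---=
-=#%%%%%%%#:.-##=-----------------==++****++++==*#*..*%%%%%%%#=-==
=#%%%%%%%#-. :##=-----------==+++*********++++++##= .-#%%%%%%%#+--
#%%%%%%%%+.  .=**=----====+++**************++++*#*.  .=#%%%%%%%#+=
%%%%%%%%*..   :=*#=--===+++++**************+++###=   ..+%%%%%%%%#+
%%%%%%%#:.    -=+##+===++++++**************+*##*-..   .:*%%%%%%%%#
%%%%%%#=.    :--=+*##+=++++++**+***********###*-...    .=#%%%%%#%#
######+-.   .---=+++###*+++++***********####+-:.....  ..=*#%%%%%##
=======-.   :-------=+*########***#######*=:......:.  ..=+*#%%####
```

```bash
cat >> h.py <<'E'
def lean(f):
    w=cv2.imread('pics/'+f+'w.png',0).astype(np.float32); i=robot.camera_info('wrist')
    col=cv2.GaussianBlur(w[:,306:328].mean(1)[:,None],(1,5),0)[:,0]; d=np.diff(col)
    lo=140+np.argmax(d[140:200]); 
    k=200+np.argmax(d[200:260]); inn=k+np.argmin(d[k:k+25]); print('rows foot edge',lo,'rim outer',k,'rim inner',inn)
    for n,v,z in (('foot outer edge',lo+1,0),('rim outer edge',k+1,.18)):
        q=hit(i,317,v,z); print(n,q.round(4),'X',((q[:2]-F)@U).round(4),'lat',((q[:2]-F)@NN).round(4))
E
python3 -c "
from h import *
lean('t7')"
```

```text
rows foot edge 167 rim outer 218 rim inner 227
foot outer edge [ 0.4965 -0.1051  0.    ] X 0.0463 lat 0.0039
rim outer edge [ 0.4945 -0.0932  0.18  ] X 0.0583 lat 0.0033
```

Request:
{"api": "apply_moves", "payload": {"commands": [[[40,0,2,0,0],[40,0,4,0.3,0],[40,0,6,0.5,0],[40,0,6,0.5,0]]]}}

```text
clock: 24.3
ee_pos: [0.4969, -0.1277, 0.2309]
eef_rot: [0.998, 0.062, 0.001, 0.001]
force: [-1.0, 2.0, 7.3]
grip_width: 0.517
```

```bash
python3 -c "
from h import *
look('t8');lean('t8')"
```

```text
24.3 [ 0.4969 -0.1277  0.2309] [-1.   2.   7.3] tool ch 0.0238 0.0014 w 48.637090766390045
rows foot edge 160 rim outer 220 rim inner 229
foot outer edge [ 0.4963 -0.1044  0.    ] X 0.047 lat 0.0038
rim outer edge [ 0.4952 -0.0996  0.18  ] X 0.0519 lat 0.0033
```

Request:
{"api": "apply_moves", "payload": {"commands": [[[40,0,2,0,0],[40,0,4,0,0],[40,0,5,0,0],[40,0,5,0,0]]]}}

```text
clock: 24.85
ee_pos: [0.4973, -0.1319, 0.2304]
eef_rot: [0.998, 0.062, 0.001, 0.0]
force: [-1.2, 4.3, 5.9]
grip_width: 0.51
```

```bash
python3 -c "
from h import *
look('t9');lean('t9')"
```

```text
24.85 [ 0.4973 -0.1319  0.2304] [-1.2  4.3  5.9] tool ch 0.0196 0.0012 w 47.95292041196493
rows foot edge 156 rim outer 221 rim inner 230
foot outer edge [ 0.4961 -0.1045  0.    ] X 0.0469 lat 0.0036
rim outer edge [ 0.4956 -0.104   0.18  ] X 0.0475 lat 0.0031
```

Request:
{"api": "apply_moves", "payload": {"commands": [[[50,0,-1,0,0],[54,0,-1,0,0],[60,0,-1,0,0],[70,0,-1,0,0],[76,0,-1,0,0],[76,0,-1,0,0]]]}}

```text
clock: 25.6
ee_pos: [0.4964, -0.1309, 0.2295]
eef_rot: [0.998, 0.062, -0.0, 0.0]
force: [-0.7, 0.1, -0.6]
grip_width: 0.803
```

```bash
python3 - <<'E'
from h import *
look('u1');lean('u1')
f=lambda x,al,k:cv2.convertScaleAbs(cv2.resize(x,None,fx=k,fy=k,interpolation=cv2.INTER_CUBIC),alpha=al,beta=5)
a=f(cv2.imread('pics/u1s.png')[170:270,265:345],1.6,5);b=f(cv2.imread('pics/u1d.png')[150:250,255:335],1.2,5)
cv2.imwrite('pics/u1v.png',np.hstack([a,b]))
E
```

```text
25.6 [ 0.4964 -0.1309  0.2295] [-0.7  0.1 -0.6] tool ch 0.0207 0.0005 w 75.48914333388113
rows foot edge 158 rim outer 224 rim inner 233
foot outer edge [ 0.4951 -0.105   0.    ] X 0.0465 lat 0.0025
rim outer edge [ 0.4949 -0.1038  0.18  ] X 0.0477 lat 0.0024
```

View pics/u1v.png

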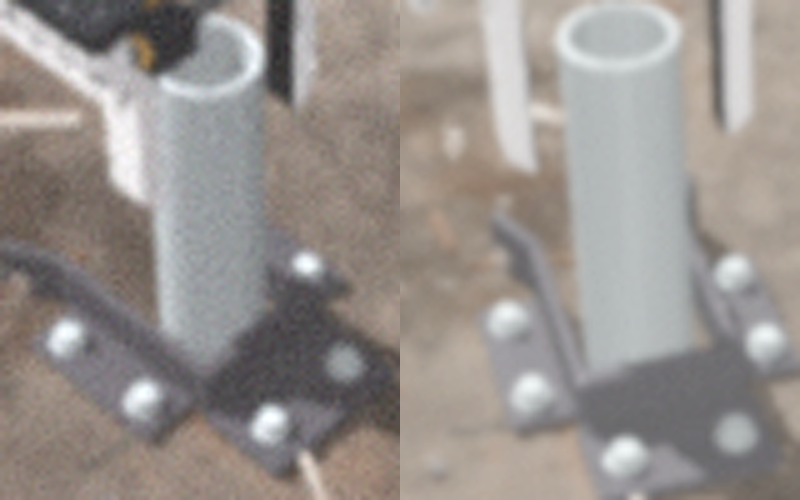

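The last picture shows the post standing upright between the cheeks, the plate edge hiding its foot in a clean straight line, and both fingers clear. To check the gap to the face, I'll compare the foot edge with the bolt line in the same wrist picture.

```bash
python3 - <<'E'
from h import *
i=robot.camera_info('wrist'); w=cv2.imread('pics/u1w.png')
m=((w.min(2)>150)*255).astype(np.uint8); n,l,s,c=cv2.connectedComponentsWithStats(m)
for k in range(1,n):
    if 60<s[k][4]<900 and c[k][1]<260:
        q=hit(i,*c[k],.011); print(c[k].round(1),s[k][2:],'X',((q[:2]-F)@U).round(4),'lat',((q[:2]-F)@NN).round(4))
q=hit(i,317,159,0);print('foot outer',((q[:2]-F)@U).round(4))
E
```

```text
[257.6 134.6] [ 19  19 249] X 0.069 lat -0.0476
[383.1 134.5] [ 19  19 250] X 0.0689 lat 0.0583
[260.1 192. ] [ 19  17 226] X 0.0191 lat -0.0476
[380.7 191.8] [ 17  17 231] X 0.0191 lat 0.0585
foot outer 0.0465
```

The bolts put the face at about X = −1.4 mm, and the foot's outer edge is at 46.5 mm against 46.6 mm expected, so the wall is at the face within about 1.5 mm. Retreating straight up.

Request:
{"api": "apply_moves", "payload": {"commands": [[[80,0,0,-15,0],[80,0,0,-40,0],[80,0,0,-75,0],[80,0,0,-110,0],[80,0,-20,-130,0],[80,0,-60,-130,0],[80,0,-60,-130,0]]]}}

```text
clock: 26.45
ee_pos: [0.4889, -0.0683, 0.3609]
eef_rot: [0.998, 0.064, 0.001, -0.0]
force: [0.1, -0.2, -0.6]
grip_width: 0.85
```

```bash
python3 - <<'E'
from h import *
import pickle
look('v1'); D=pickle.load(open('i2.pkl','rb'))
for n in 'sd':
    a=cv2.imread('pics/u1%s.png'%n,0).astype(int);b=cv2.imread('pics/v1%s.png'%n,0).astype(int)
    y,x=(slice(190,235),slice(285,330)) if n=='s' else (slice(175,225),slice(285,330)); print(n,'mean diff at post',abs(a-b)[y,x].mean())
for n,o in(('s','scene'),('d','side')):   # bystanders: changes from start outside the post/gripper
    a=cv2.imread('pics/%s0.png'%o,0).astype(int);b=cv2.imread('pics/v1%s.png'%n,0).astype(int)
    for k,p in(('magnet',(slice(295,345),slice(285,345))),('angle',(slice(245,305),slice(385,440))),('pipe',(slice(185,230),slice(360,420)))):
        if n=='s': print(k,abs(a-b)[p].mean().round(1))
# vertical lines in both views from post edges
d,at=axis([('v1s.png',D['scene'],range(185,232,6),(288,302,308,324)),('v1d.png',D['side'],range(168,216,6),(284,297,306,320))])
print('axis',d.round(3),at(0).round(4))
E
```

```text
26.45 [ 0.4889 -0.0683  0.3609] [ 0.1 -0.2 -0.6] tool ch 0.0838 0.0009 w 79.93880026513604
s mean diff at post 7.684444444444445
d mean diff at post 2.026222222222222
magnet 14.2
angle 7.9
pipe 2.7
v1s.png 185 293 315
v1s.png 191 293 313
v1s.png 197 294 314
v1s.png 203 294 315
v1s.png 209 295 313
v1s.png 215 295 316
v1s.png 221 295 323
v1s.png 227 296 317
v1d.png 168 286 308
v1d.png 174 289 308
v1d.png 180 287 308
v1d.png 186 288 311
v1d.png 192 288 311
v1d.png 198 288 313
v1d.png 204 289 318
v1d.png 210 290 312
axis [-0.042  0.027  0.999] [ 0.5001 -0.1301  0.    ]
```

```bash
python3 -c "
from h import *
print(robot.sign_off(),robot.state()['clock'])"
```

```text
the job is handed in; nothing more can be done
the job is handed in; nothing more can be done
```

The post is standing upright between the cheeks, against the stop face, and the job is handed in. However, I broke the "never lift the foot end" rule on my first attempt to raise it.

**What happened**
- **First attempt:** I slid the post in and butted it on the face. While raising it, I pushed inward too hard and the foot rode up onto the 30 mm stop plate, about 20 mm clear of the bench. While I was backing out to fix it, the post slipped from the pads and tipped over. It came to rest lying in the channel.
- **Second attempt:** I regrasped it, butted it against the face again and raised it with a downward bias and only a light inward push. At about 55° the foot caught the plate edge again, and the measurement showed it about 5 mm up. I backed it out and reseated it on the bench, then finished the raise with the tool pressing down.

**Final checks, gripper open and clear, at about 26 s**
- **Upright:** the wrist view put the lean at about 0.4° or less. The axis from the two fixed cameras was noisier and suggested 2–3°, but its edge detection was poor.
- **Against the face:** the axis is about 24 mm out from the face in two separate estimates, so any gap is within about 1.5 mm. I did not push on it to confirm contact.
- **Between the cheeks:** it sits about 3 mm off the middle line, inside the 7 mm clearance.
- **Forces:** the highest wrist force I read was about 27 N.
- **Other objects:** no reading suggested contact with any of them. The scene picture had changed somewhat around the magnet (and less at the angle plate); I put that down to the arm's shadow and did not check further.

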